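# Hang a sample holder between its neighbours on the settling rail

### The job

Swing the yellow keeper arm of the long rail well open (about 45 degrees or more), take the blue sample holder off its small stand and lower it gently into the gap between the two white holders, facing the same way as they do, so that its hook sits fully down over the rail and it hangs there by itself. Then swing the keeper fully shut over the hooks again. Do not drop the blue holder or tip it over, do not knock or shift the white holders, and leave the vial and the timer alone.

Things in the scene. Friction and masses are not known exactly. Their poses are not given: they have to be found in the camera images.
- sample_grip (a point): Blue sample holder, at first hung on the small stand. Centre of the grip tab that stands up above the hook, half-way up. Axes: z up, x to the back, y across. Tab 8 mm thick along x (grip across this), 20 mm wide (y), 38 mm tall (19 mm each way). Front (-x) carries a capped tube reaching 22 mm in front of this point, its cap top 33 mm below it; the lowest point is 138 mm below it.
- sample: The blue holder: plate 28 mm wide with an inverted-U hook on top, 0.10 kg, hangs within 0.07 rad of upright. Origin: middle of the underside of the hook's crown (rests on the bar), 25 mm below and 6.5 mm behind the tab's centre; same axes. Crown 6 mm thick, x -10 to +10 mm. Channel between plate and lip 9 mm wide; lip reaches 30 mm down, flared; below that the plate's back steps 3 mm forward. Stand bar as high and thick as the rail's.
- neighbour_a_grip (a point): Tab centre of one of the two white holders that hang on the long rail, same shape, size and axes as the blue one. The two may stand either way round; the gap between their plates is 40 to 56 mm.
- neighbour_b_grip (a point): Tab centre of the other white holder, same shape and axes.
- rail_top (a point): Long rail: flat steel bar on two posts on a grey base (fixed, 100 x 260 mm). This point: middle of the bar's top edge, 140 mm above the desk. y runs along the bar, x across it to the back. Bar 5 mm thick, rounded on top, 30 mm deep, 230 mm long. A holder that hangs has its tab centre 25 mm above and 6.5 mm in front (-x) of the bar's top centre line.
- keeper (a joint): Keeper arm angle, rad: 0 = shut, arm along the bar, 3 mm above the rear of the hooks, behind the tabs (8 mm round bar); grows to 1.15 as the free end swings to the back (+x of the rail, clockwise from above). Friction hinge: stays where it is left, under 1 N at the pin to move.
- keeper_hinge (a point): Vertical hinge axis of the keeper arm, near the rail's -y end, at the arm's height (153 mm above the desk).
- keeper_pin (a point): Upright push pin at the free end of the keeper arm, 200 mm from the hinge: 10 mm diameter with a 16 mm black ball on top. This point is on the pin's axis, 20 mm above the arm's centre line, 173 mm above the desk; ball top 25 mm above it. Push it sideways with the shut fingers beside it.
- vial_mid (a point): Bystander: blue-capped dropper vial, 24 mm across, 64 mm tall, standing on the desk; point half-way up.
- timer_mid (a point): Bystander: white bench timer, 60 x 68 x 62 mm, standing on the desk; point about half-way up.

How it is judged:
By the outcome, as a careful person would: the job done as asked, in the order asked, and still so for the second after the job is handed in, with the robot touching nothing.
It also fails if it takes over 72 s, if anything falls off the work surface, if the arm or the gripper's body presses on something with over 40 N, if the wrist force passes 120 N, or if a joint passes its speed limit or range.

### The arm

A 6-joint arm with a two-finger parallel gripper is mounted at the origin on the work surface; the furniture and walls round the work are solid. World frame = base frame: x ahead of the robot, y to its left, z up, the work surface at z = 0. Lengths are in mm, angles in rad, forces in N, time in s.
With the tool pointing down it reaches from about 400 to 925 mm from the base axis. Payload 12.5 kg.
Tool frame: the origin (TCP) lies at the very end of the fingers, on their centre line; the grasp point (between the pads) lies 19 mm behind it; z points along the fingers, y is the direction in which the jaws open and shut (so a half turn about z gives the same grasp; the last joint's range is limited). The gripper opens to 95 mm and grips with 3 to 60 N. Pads are 20 mm wide; open, the fingers measure 119 mm over their backs; the gripper's body (75 mm by 180 mm) begins 59 mm behind the grasp point.
Start: joints at [-1.234, 0.491, 1.559, -0, 1.092, -0.106], TCP at [267.819, -564.73, 214.661] pointing down, gripper open.
Joint ranges: [-3.1, 3.1], [-0.84, 2.19], [0.05, 2.79], [-1.13, 4.28], [0.06, 2.93], [-2.69, 2.69]. Speed limits (rad/s): [2.22, 2.22, 2.79, 3.14, 3.14, 3.14].

### API

Orientations are given as [roll, pitch, yaw] about the fixed x, y, z axes, in that order (R = Rz(yaw) Ry(pitch) Rx(roll)).
In Python, from cell import env, read_camera, get_calibration gives the robot as it stands.
- The arm moves only by the tool arm_command, never from a script. Its argument "targets" is a list of rows, each a list of 3 entries, a list of its own where there are three numbers: the turn, a rotation vector about the tool's x, y, z in rad, then the shift along the tool's x, y, z in m, then the closure in counts, from 0 (fully open) to 255 (shut). In form: [[[rx, ry, rz], [tx, ty, tz], fingers], ...]. A call has 1 to 8 rows; each row is the pose to reach, as a shift and turn from the pose commanded when the call began, along the tool's axes at that moment; what a row does not reach only later rows make up. A row lasts 1/10 s, in which the tool goes at most 50 mm and 8.59 degrees, less where a joint would pass 70% of its speed; a pose out of reach is approached as far as the arm can. A call with a gripper value outside its range is refused whole. The fingers move at their own pace and stop on an object; the grip force is fixed at half the most. Time passes only in rows, so rows that repeat a pose let the fingers close. It gives the time, the measured TCP pose, the force and the opening at its end, in the units of the state.
- env.state(): the state, without advancing time (a new reading comes with each control period).
- read_camera(name): name is "scene" or "side" or "wrist"; returns (picture, depth): 400x640x3 uint8, blue, green, red; 400x640 float32, mm along the optical axis (not along the pixel's ray), 0 where there is no reading.
- get_calibration(name): a dict with "vfov" (degrees; the focal length in pixels is half the picture's height over the tangent of half this angle, whatever the lens; pixels are square), "cx", "cy" (the principal point, pixels), "world_from_camera" (4x4, takes a point from camera to world coordinates). Camera axes: x right, y down, z forward; pixel columns grow to the right and rows downward; lengths in mm; the calibration is good to about 2 mm. A picture is of the moment at which its call begins: read the wrist's pose just before it. get_calibration takes no time and is no camera call; for the wrist camera it gives the pose at the moment of the call.
- env.job_done(): hands the job in, once; it reports no verdict.
The state is a dict: "t": time; "joints": joint angles; "qvel": joint speeds; "tau": joint torques, N m; "eef_pos": TCP position; "tcp_rot": TCP orientation; "ft_force": force on the tool from outside, world axes, zero at the start; "moment": the same for the moment, N m; "opening": opening from 0.0 (shut) to 1.0 (fully open).
Only numpy, scipy, OpenCV 4.12 (cv2) and the standard library are available. Lean on these libraries where they do the work, as an engineer would, in place of code of your own. Each camera call takes 0.05 s, during which the arm holds its last target.

## Working session

There is one attempt and no reset: what is moved stays moved. The work goes in short steps, Python scripts to look and compute and a tool call to move; the robot and the scene stay as the last step left them, time stands still between calls to the robot, and variables do not carry over. Pictures are saved under pics/ and viewed, and the job is handed in when it is done.

Besides the shell and the picture viewer there is one more tool, called as a command line: name --argument value ..., lists and objects as JSON in quotes. arm_command: Moves the arm, as the interface text tells. Its arguments: {"type":"object","properties":{"targets":{"type":"array"}},"required":["targets"]}

```bash
mkdir -p pics; ls
cat > h.py <<'E'
import numpy as np, cv2
from cell import env, read_camera, get_calibration
def cam(n,save=None):
    c=get_calibration(n); im,d=read_camera(n)
    im=np.array(im); d=np.array(d)
    f=200/np.tan(np.radians(c['vfov'])/2)
    if save: cv2.imwrite('pics/'+save,im); np.savez('pics/'+save[:-4]+'.npz',im=im,d=d,f=f,cx=c['cx'],cy=c['cy'],T=np.array(c['world_from_camera']))
    return im,d
class V:
    def __init__(s,n):
        z=np.load('pics/'+n+'.npz'); s.im,s.d,s.f,s.cx,s.cy,s.T=[z[k] for k in('im','d','f','cx','cy','T')]
    def pt(s,u,v,d=None):
        d=s.d[int(v),int(u)] if d is None else d
        p=np.array([(u-s.cx)/s.f*d,(v-s.cy)/s.f*d,d,1]); return (s.T@p)[:3]
    def onz(s,u,v,z):
        a=s.T[:3,3]; r=s.T[:3,:3]@np.array([(u-s.cx)/s.f,(v-s.cy)/s.f,1]); return a+r*(z-a[2])/r[2]
    def cloud(s):
        v,u=np.mgrid[0:400,0:640]; d=s.d
        P=np.stack([(u-s.cx)/s.f*d,(v-s.cy)/s.f*d,d],-1)@s.T[:3,:3].T+s.T[:3,3]; P[d==0]=np.nan; return P
    def proj(s,p):
        q=np.linalg.inv(s.T)@np.append(p,1); return q[0]/q[2]*s.f+s.cx,q[1]/q[2]*s.f+s.cy
E
python3 - <<'E'
from h import *
print(env.state())
for n in('scene','side','wrist'):
    cam(n,n+'0.png'); c=get_calibration(n); print(n,c['vfov'],c['cx'],c['cy'],np.round(c['world_from_camera'],3).tolist())
E
```

```text
pics
{'t': 0.0, 'joints': array([-1.23357469e+00,  4.91564065e-01,  1.55942782e+00,  2.21399077e-05,
        1.09171535e+00, -1.05581179e-01]), 'qvel': array([-3.92535178e-04, -1.75657054e-03, -1.25590314e-04,  1.92442172e-03,
       -4.26185004e-05,  4.19355049e-05]), 'tau': array([-1.60265372e-04, -6.12641501e+01, -2.58186615e+01,  6.93508959e-02,
        4.82740975e-02, -3.68672738e-05]), 'eef_pos': array([ 267.75324971, -564.47963265,  214.06640365]), 'tcp_rot': array([-3.14048635e+00, -1.36987056e-04,  4.42792522e-01]), 'ft_force': array([-0.04804033,  0.60545056, -0.19790626]), 'moment': array([-0.0223722 ,  0.01276934, -0.00647003]), 'opening': 0.9981967209383595}
scene 47.93133482860319 316.63393572692604 199.89829230717623 [[-0.813, -0.442, 0.378, 120.408], [-0.581, 0.603, -0.547, 447.909], [0.014, -0.664, -0.747, 926.568], [0.0, 0.0, 0.0, 1.0]]
side 57.674451178780025 319.6737973356263 198.84800267810127 [[-0.904, -0.183, 0.386, 183.112], [-0.427, 0.354, -0.832, 603.612], [0.016, -0.917, -0.398, 464.131], [0.0, 0.0, 0.0, 1.0]]
wrist 68.53983077280796 321.8582390276781 199.58280201057374 [[0.428, -0.874, -0.228, 333.473], [-0.904, -0.415, -0.107, -534.03], [-0.001, 0.252, -0.968, 384.442], [0.0, 0.0, 0.0, 1.0]]
```

View pics/scene0.png

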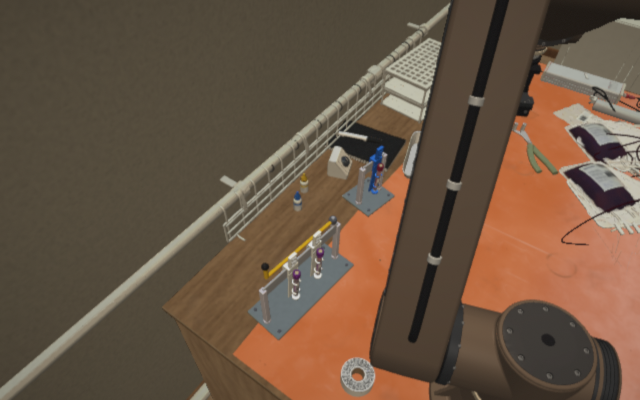

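View pics/side0.png

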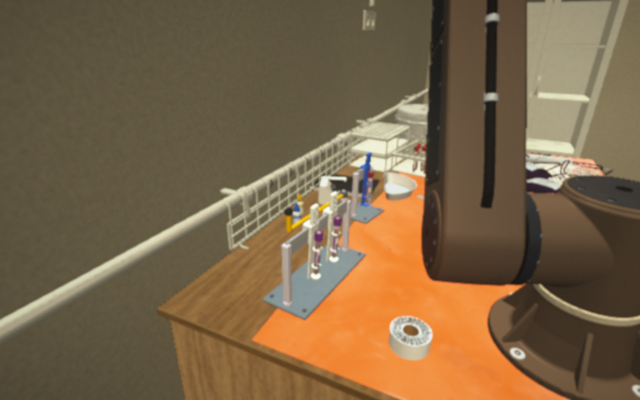

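View pics/wrist0.png

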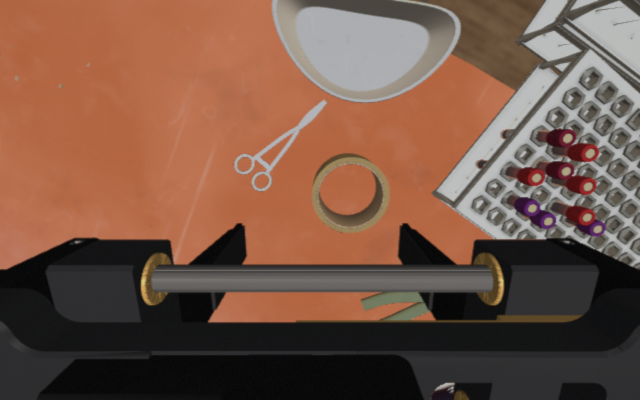

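The scene view shows the rail from (262,300) to (340,235), with the pin ball at (265,267) and the hinge at (333,220). The white holders are at (295,262) and (318,242), and the blue one is on its stand at (378,158). I'll zoom in next.

Run:
```python
from h import *
im=cv2.imread('pics/scene0.png')
cv2.imwrite('pics/s0z.png',cv2.resize(im[205:335,235:365],None,fx=4.5,fy=4.5,interpolation=cv2.INTER_CUBIC))
cv2.imwrite('pics/s0zb.png',cv2.resize(im[130:230,280:420],None,fx=5,fy=5,interpolation=cv2.INTER_CUBIC))
im=cv2.imread('pics/side0.png')
cv2.imwrite('pics/d0z.png',cv2.resize(im[140:320,250:430],None,fx=3.3,fy=3.3,interpolation=cv2.INTER_CUBIC))
```

```text
(no output)
```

View pics/s0z.png

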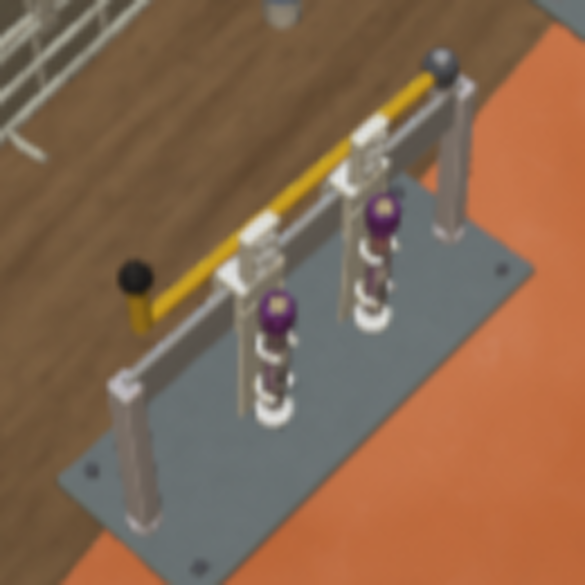

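View pics/s0zb.png

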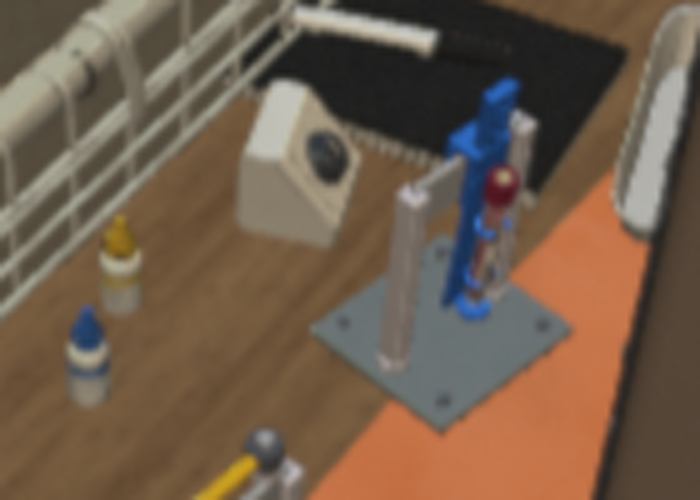

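View pics/d0z.png

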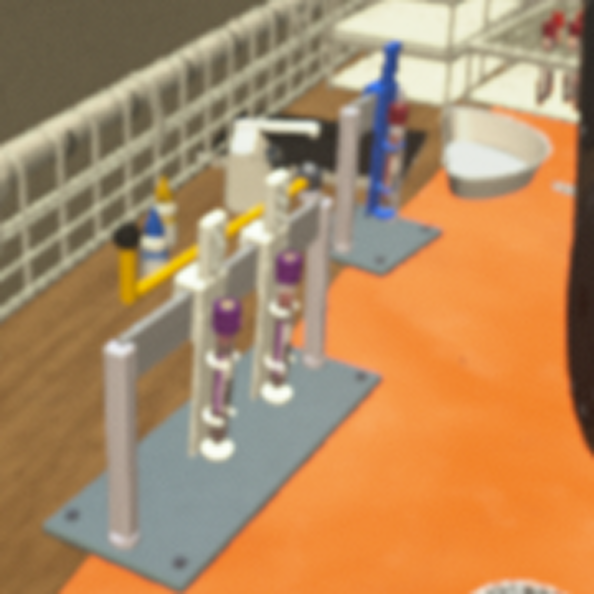

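Run:
```python
from h import *
s=V('scene0')
for n,u,v,z in [('ball',265,266.6,190),('hinge',332.8,219.9,165),('p1',262.1,290.6,142),('p2',337.9,224.6,142),('wA',293.2,253.4,184),('wB',317.7,231.7,184),('blue',380.4,147,184),('bp1',362.5,168.5,142),('bp2',384.5,154,142),('vial',297.5,201,30),('timer',339,160,50)]:
    print(n,np.round(s.onz(u,v,z),1),np.round(s.pt(u,v),1))
P=s.cloud()
# base plates corners: z~ low grey
for n,(u,v) in {'basecorners':(248,312),'c2':(353,265),'c3':(277,336),'c4':(323,244),'stand c':(342,195),'c':(368,178),'c_':(394,196),'c__':(368,216)}.items(): print(n,np.round(s.onz(u,v,8),1))
```

```text
ball [473.3 108.5 190. ] [469.6 112.  197.7]
hinge [443.4 -82.5 165. ] [447.3 -88.8 155.9]
p1 [464.9 132.8 142. ] [467.4 130.5 136.3]
p2 [436.4 -94.  142. ] [438.5 -97.7 136.7]
wA [450.8  48.7 184. ] [450.4  49.2 184.9]
wB [443.  -24.5 184. ] [443.6 -25.6 182.4]
blue [ 470.7 -330.9  184. ] [ 470.1 -329.5  185.4]
bp1 [ 486.1 -278.7  142. ] [ 487.7 -281.9  138.5]
bp2 [ 468.4 -357.8  142. ] [ 469.7 -360.8  139.1]
vial [ 612.8 -174.5   30. ] [ 607.7 -168.    39.4]
timer [ 600.8 -353.7   50. ] [ 598.3 -349.5   54.6]
basecorners [514.1 139.    8. ]
c2 [ 391.3 -104.2    8. ]
c3 [426.3 145.1   8. ]
c4 [ 486.1 -112.7    8. ]
stand c [ 539.2 -280.1    8. ]
c [ 515.4 -379.1    8. ]
c_ [ 421.2 -362.     8. ]
c__ [ 442.1 -258.     8. ]
```

```bash
cat >> h.py <<'E'
from scipy.spatial.transform import Rotation as Ro
def go(p,yaw):
    s=env.state(); R=Ro.from_euler('xyz',s['tcp_rot']).as_matrix()
    Rt=Ro.from_euler('xyz',[np.pi,0,yaw]).as_matrix()
    t=R.T@(np.array(p)-s['eef_pos'])/1000; r=Ro.from_matrix(R.T@Rt).as_rotvec()
    print('rot',np.round(r,4),'shift',np.round(t,4))
def st():
    s=env.state(); print('t',round(s['t'],2),'p',np.round(s['eef_pos'],1),'rot',np.round(s['tcp_rot'],4),'F',np.round(s['ft_force'],1),'op',round(s['opening'],3),'j',np.round(s['joints'],2))
E
python3 -c "
from h import *
go([455,-430,300],1.40)"
```

```text
rot [-8.000e-04 -5.000e-04 -9.571e-01] shift [ 0.2268 -0.0414 -0.0858]
```

arm_command --targets '[[[0,0,-0.3],[0.03,0,-0.05],0],[[0,0,-0.957],[0.227,-0.041,-0.086],0],[[0,0,-0.957],[0.227,-0.041,-0.086],0],[[0,0,-0.957],[0.227,-0.041,-0.086],0],[[0,0,-0.957],[0.227,-0.041,-0.086],0],[[0,0,-0.957],[0.227,-0.041,-0.086],0],[[0,0,-0.957],[0.227,-0.041,-0.086],0],[[0,0,-0.957],[0.227,-0.041,-0.086],0]]'

```text
t: 0.95
eef_pos: [455.8, -429.9, 300.5]
tcp_rot: [-3.141, -0.0, 1.402]
ft_force: [0.6, -0.7, 0.5]
opening: 1.002
```

arm_command --targets '[[[0,0,0],[0,0,0],0],[[0,0,0],[0,0,0],0]]'

```text
t: 1.15
eef_pos: [455.0, -430.7, 300.5]
tcp_rot: [-3.141, -0.0, 1.398]
ft_force: [0.1, 0.1, -0.2]
opening: 0.998
```

```bash
python3 -c "
from h import *
st(); cam('wrist','w1.png'); st(); go([445,-110,300],1.44)"
```

```text
t 1.15 p [ 455.  -430.7  300.5] rot [-3.1414e+00 -1.0000e-04  1.3976e+00] F [ 0.1  0.1 -0.2] op 0.998 j [-0.86  0.42  1.44 -0.    1.28 -0.69]
t 1.2 p [ 455.  -430.7  300.5] rot [-3.1414e+00 -1.0000e-04  1.3978e+00] F [-0.   0.2 -0.3] op 1.002 j [-0.86  0.42  1.44 -0.    1.28 -0.69]
rot [-0.0002 -0.0001 -0.0422] shift [ 0.3142 -0.065   0.0006]
```

View pics/w1.png

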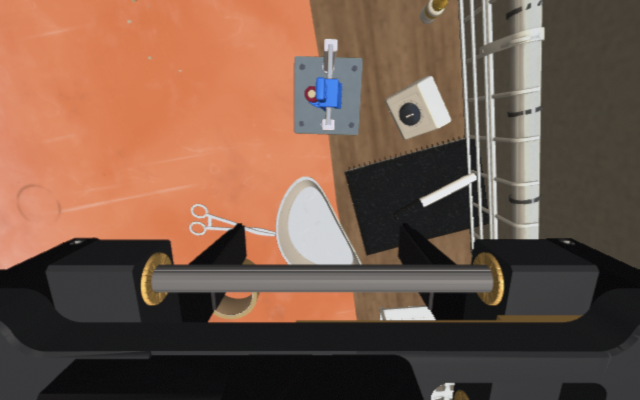

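The blue holder sits at (328,93) in the wrist view. Its stand posts are at (331,46) and (328,124), and the tube at (312,95) is on the robot side. Next I'll survey the rail.

arm_command --targets '[[[0,0,-0.042],[0.05,-0.01,0],0],[[0,0,-0.042],[0.314,-0.065,0],0],[[0,0,-0.042],[0.314,-0.065,0],0],[[0,0,-0.042],[0.314,-0.065,0],0],[[0,0,-0.042],[0.314,-0.065,0],0],[[0,0,-0.042],[0.314,-0.065,0],0],[[0,0,-0.042],[0.314,-0.065,0],0],[[0,0,-0.042],[0.314,-0.065,0],0]]'

```text
t: 2.0
eef_pos: [444.4, -108.0, 301.1]
tcp_rot: [3.141, 0.0, 1.444]
ft_force: [-0.2, -1.1, 0.2]
opening: 1.002
```

arm_command --targets '[[[0,0,0],[0,0,0],255],[[0,0,0],[0,0,0],255],[[0,0,0],[0,0,0],255]]'

```text
t: 2.3
eef_pos: [444.8, -111.0, 300.4]
tcp_rot: [-3.141, 0.0, 1.44]
ft_force: [-0.5, -0.5, 0.3]
opening: 0.808
```

```bash
python3 -c "
from h import *
st(); cam('wrist','w2.png'); 
im=cv2.imread('pics/w1.png');cv2.imwrite('pics/w1z.png',cv2.resize(im[30:150,270:470],None,fx=4,fy=4,interpolation=cv2.INTER_CUBIC))"
```

```text
t 2.3 p [ 444.8 -111.   300.4] rot [-3.1413e+00  1.0000e-04  1.4401e+00] F [-0.5 -0.5  0.3] op 0.808 j [-0.39  0.16  1.82 -0.    1.16 -0.26]
```

View pics/w2.png

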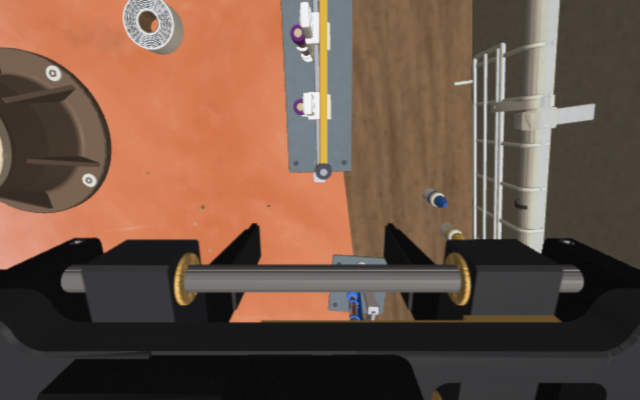

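View pics/w1z.png

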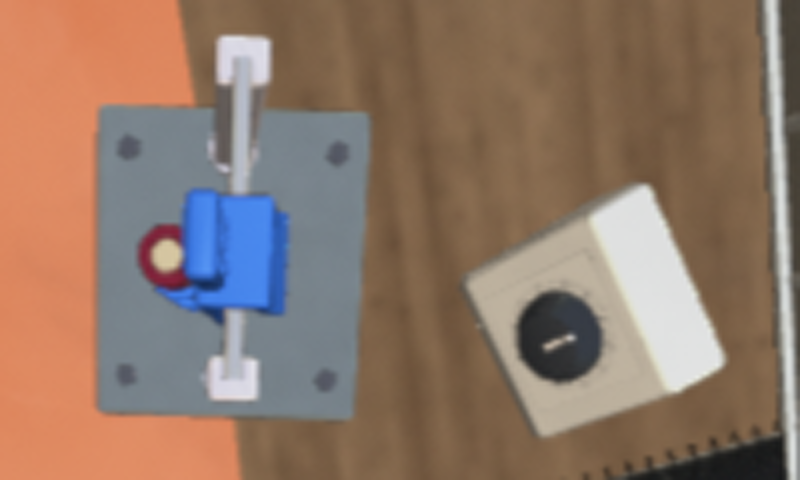

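arm_command --targets '[[[0,0,0],[0.03,0,0],255],[[0,0,0],[0.06,-0.008,0],255],[[0,0,0],[0.06,-0.008,0],255],[[0,0,0],[0.06,-0.008,0],255],[[0,0,0],[0.06,-0.008,0],255],[[0,0,0],[0.06,-0.008,0],255],[[0,0,0],[0.06,-0.008,0],255]]'

```text
t: 3.05
eef_pos: [444.6, -50.0, 300.5]
tcp_rot: [-3.141, 0.0, 1.441]
ft_force: [-0.9, 0.1, -0.0]
opening: 0.173
```

```bash
python3 -c "
from h import *
st(); cam('wrist','w3.png'); st()
im=cv2.imread('pics/w3.png');cv2.imwrite('pics/w3z.png',cv2.resize(im[0:250,250:400],None,fx=2.4*5/3,fy=2.4,interpolation=cv2.INTER_CUBIC))
cv2.imwrite('pics/w3a.png',cv2.resize(im[0:130,250:400],None,fx=4.5,fy=4.5,interpolation=cv2.INTER_CUBIC))
cv2.imwrite('pics/w3b.png',cv2.resize(im[120:250,250:400],None,fx=4.5,fy=4.5,interpolation=cv2.INTER_CUBIC))
"
```

```text
t 3.05 p [444.6 -50.  300.5] rot [-3.1415e+00  1.0000e-04  1.4408e+00] F [-0.9  0.1 -0. ] op 0.173 j [-0.26  0.14  1.84 -0.    1.16 -0.13]
t 3.1 p [444.6 -49.9 300.5] rot [-3.1415e+00  1.0000e-04  1.4409e+00] F [0.7 0.1 0.4] op 0.135 j [-0.26  0.14  1.84 -0.    1.16 -0.13]
```

View pics/w3a.png

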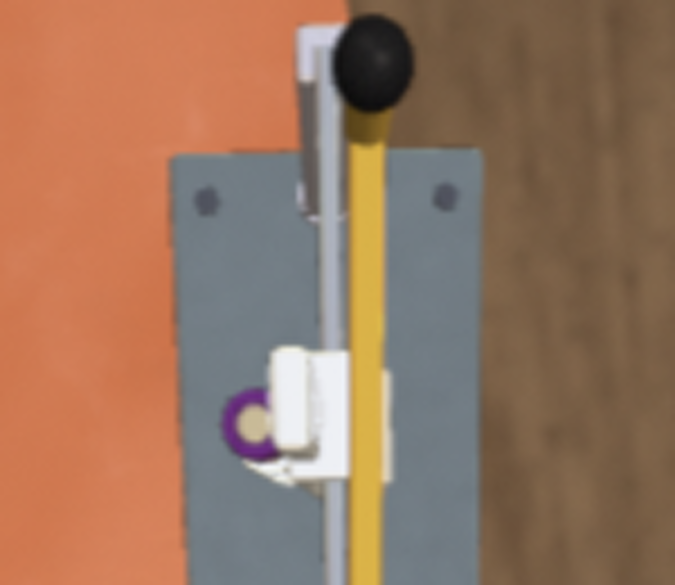

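View pics/w3b.png

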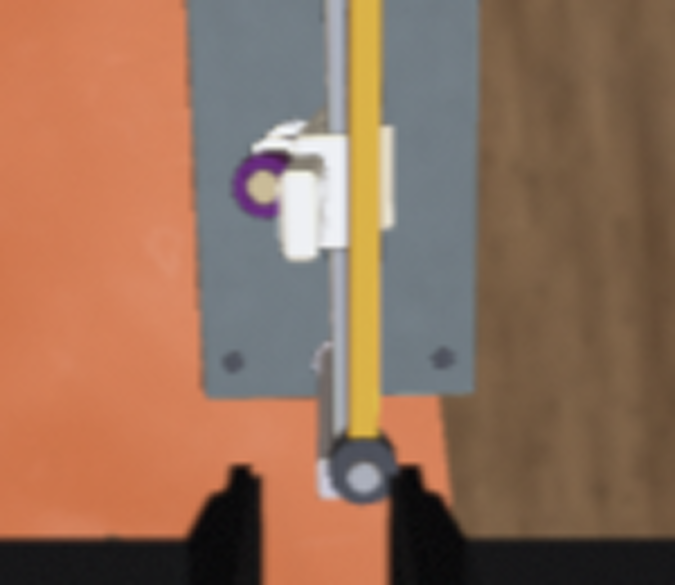

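Run:
```python
from h import *
s=V('w3')
def A(x,y):return 250+x/4.5-.4,y/4.5-.4
def B(x,y):return 250+x/4.5-.4,120+y/4.5-.4
L={'ball':(A(373,63),190),'hinge':(B(363,477),165),'tabA':(A(291,398),184),'tabB':(B(300,215),184),'bar1':(A(331,300),140),'bar2':(B(338,60),140),'bar3':(B(340,330),140),'k1':(A(368,160),157),'k2':(B(365,420),157)}
q={}
for n,((u,v),z) in L.items():
    q[n]=s.onz(u,v,z); print(n,np.round(q[n],1),np.round(s.pt(u,v),1))
for a,b in [('bar3','bar1'),('k2','k1'),('tabB','tabA')]:
    d=q[b]-q[a]; print(a,b,np.degrees(np.arctan2(d[0],d[1])),np.linalg.norm(d))
w=V('w1')
def C(x,y):return 270+x/4-.4,30+y/4-.4
M={'bar1':(C(241,160),140),'bar2':(C(235,340),140),'tab':(C(205,233),184),'post1':(C(242,60),142),'post2':(C(233,378),142)}
for n,((u,v),z) in M.items():
    q[n]=w.onz(u,v,z); print(n,np.round(q[n],1),np.round(w.pt(u,v),1))
for a,b in [('bar2','bar1'),('post2','post1')]:
    d=q[b]-q[a]; print(a,b,np.degrees(np.arctan2(d[0],d[1])),np.linalg.norm(d))
# cloud stats
for n,v,zr in(('w1',w,None),('w3',s,None)):
    P=v.cloud(); hsv=cv2.cvtColor(v.im,cv2.COLOR_BGR2HSV)
    if n=='w1': m=(hsv[...,0]>100)&(hsv[...,0]<125)&(hsv[...,1]>140)
    else: m=(hsv[...,1]<60)&(hsv[...,2]>190)
    m&=(P[...,2]>177)&(P[...,2]<192)&(np.abs(P[...,0]-455)<40)
    k,lab,stt,ce=cv2.connectedComponentsWithStats(m.astype(np.uint8))
    for i in range(1,k):
        if stt[i,4]>20:
            u,vv=ce[i]; (c,sz,an)=cv2.minAreaRect(np.argwhere(lab==i)[:,::-1].astype(np.float32)); print(n,ce[i],sz,an,np.round(v.onz(c[0],c[1],184),1),np.round(np.nanmean(P[lab==i],0),1))
```

```text
ball [476.1 108.3 190. ] [475.5 105.8 198. ]
hinge [450.4 -89.2 165. ] [450.4 -89.8 163.4]
tabA [452.6  52.2 184. ] [452.6  52.2 183.5]
tabB [444.6 -20.6 184. ] [444.5 -20.8 183. ]
bar1 [464.2  76.9 140. ] [464.3  77.2 138.6]
bar2 [457.2   9.6 140. ] [457.2   9.5 139. ]
bar3 [449.1 -57.7 140. ] [449.1 -57.7 140.3]
k1 [475.2 100.5 157. ] [475.1 100.2 158.2]
k2 [452.6 -77.3 157. ] [452.7 -77.  157.9]
bar3 bar1 6.4158366935042315 135.5246971534099
k2 k1 7.227802613928163 179.2188163957299
tabB tabA 6.296948606746879 73.23551777444477
bar1 [ 486.4 -309.   140. ] [ 486.4 -308.9  139.7]
bar2 [ 477.3 -353.2  140. ] [ 477.3 -353.2  140.4]
tab [ 473.3 -329.7  184. ] [ 473.3 -329.7  183.8]
post1 [ 490.4 -286.1  142. ] [ 490.5 -285.8  140.6]
post2 [ 475.1 -362.9  142. ] [ 475.1 -362.9  139.6]
bar2 bar1 11.601596400738103 45.154352142118476
post2 post1 11.313174011956391 78.34685071067572
w1 [320.07291667  88.33854167] (23.0, 9.0) 90.0 [ 472.9 -330.2  184. ] [ 472.6 -329.9  183. ]
w3 [314.44878049  87.9804878 ] (22.0, 9.0) 90.0 [452.8  52.2 184. ] [452.8  52.3 182.9]
w3 [316.28846154 167.03846154] (19.0, 8.0) 90.0 [444.3 -20.7 184. ] [444.6 -20.5 183. ]
```

Run:
```python
from h import *
s=V('scene0');P=s.cloud()
m=(P[...,0]>520)&(P[...,1]>-150)&(P[...,1]<250)&(P[...,2]>20)
Q=P[m]
for x0 in range(520,900,20):
    a=Q[(Q[:,0]>=x0)&(Q[:,0]<x0+20)]
    if len(a): print(x0,len(a),np.round([a[:,2].max(),a[:,1].min(),a[:,1].max()]))
w=V('w2');P=w.cloud()
for u in range(440,600,10):
    a=P[60:200,u]; print(u,np.round(a[[0,40,80,120]]).tolist())
```

```text
660 57 [  98. -142.   21.]
680 1859 [ 132. -150.  249.]
700 818 [ 132. -150.  250.]
720 29 [118. -76. -58.]
740 48 [117. -77. -57.]
760 45660 [ 666. -150.  250.]
440 [[640.0, 26.0, -0.0], [639.0, -30.0, -1.0], [637.0, -91.0, -1.0], [634.0, -155.0, 0.0]]
450 [[655.0, 24.0, -0.0], [653.0, -32.0, 0.0], [652.0, -92.0, 1.0], [652.0, -157.0, -2.0]]
460 [[670.0, 22.0, -1.0], [670.0, -34.0, -2.0], [667.0, -94.0, 1.0], [667.0, -159.0, 1.0]]
470 [[683.0, 20.0, 2.0], [683.0, -36.0, 1.0], [684.0, -97.0, -1.0], [683.0, -161.0, 1.0]]
480 [[770.0, 35.0, -139.0], [771.0, -38.0, -140.0], [686.0, -96.0, 26.0], [770.0, -199.0, -136.0]]
490 [[685.0, 10.0, 51.0], [771.0, -40.0, -104.0], [686.0, -94.0, 51.0], [685.0, -151.0, 55.0]]
500 [[683.0, 5.0, 77.0], [683.0, -42.0, 78.0], [685.0, -93.0, 78.0], [686.0, -147.0, 77.0]]
510 [[771.0, 18.0, -47.0], [684.0, -44.0, 98.0], [771.0, -110.0, -41.0], [770.0, -180.0, -37.0]]
520 [[771.0, 13.0, -22.0], [687.0, -45.0, 113.0], [695.0, -92.0, 103.0], [691.0, -141.0, 111.0]]
530 [[693.0, -4.0, 117.0], [692.0, -46.0, 121.0], [695.0, -91.0, 121.0], [696.0, -139.0, 121.0]]
540 [[700.0, -6.0, 123.0], [700.0, -48.0, 125.0], [703.0, -92.0, 125.0], [706.0, -140.0, 125.0]]
550 [[708.0, -7.0, 126.0], [712.0, -49.0, 125.0], [771.0, -105.0, 49.0], [771.0, -162.0, 55.0]]
560 [[770.0, -3.0, 59.0], [772.0, -52.0, 62.0], [772.0, -105.0, 67.0], [771.0, -159.0, 72.0]]
570 [[770.0, -6.0, 75.0], [771.0, -54.0, 78.0], [772.0, -104.0, 82.0], [771.0, -156.0, 89.0]]
580 [[771.0, -9.0, 89.0], [770.0, -55.0, 95.0], [772.0, -103.0, 98.0], [772.0, -153.0, 103.0]]
590 [[771.0, -11.0, 103.0], [771.0, -56.0, 108.0], [771.0, -102.0, 113.0], [771.0, -150.0, 118.0]]
```

```bash
python3 -c "
from h import *
go([446,112,300],1.448);go([446,112,166],1.448)"
```

```text
rot [-0.0001  0.0001 -0.0071] shift [ 0.1607 -0.0195  0.0005]
rot [-0.0001  0.0001 -0.0071] shift [ 0.1608 -0.0195  0.1345]
```

arm_command --targets '[[[0,0,-0.007],[0.05,-0.006,0],255],[[0,0,-0.007],[0.1,-0.012,0],255],[[0,0,-0.007],[0.161,-0.019,0],255],[[0,0,-0.007],[0.161,-0.019,0.03],255],[[0,0,-0.007],[0.161,-0.019,0.07],255],[[0,0,-0.007],[0.161,-0.019,0.11],255],[[0,0,-0.007],[0.161,-0.019,0.134],255],[[0,0,-0.007],[0.161,-0.019,0.134],255]]'

```text
t: 3.9
eef_pos: [445.2, 112.4, 164.2]
tcp_rot: [-3.136, 0.001, 1.449]
ft_force: [-0.5, -0.4, 1.2]
opening: 0.001
```

```bash
cat >> h.py <<'E'
H=np.array([450.4,-89.2]); A0=np.radians(7.2)
def pin(th,off,r=200,lat=0):
    a=A0+th; u=np.array([np.sin(a),np.cos(a)]); t=np.array([np.cos(a),-np.sin(a)])
    return H+u*r+t*off
def arc(ths,off,z=166,r=200,yo=None):
    s=env.state(); R=Ro.from_euler('xyz',s['tcp_rot']).as_matrix()
    for th in ths:
        p=pin(th,off,r); yaw=np.pi/2-A0-th
        Rt=Ro.from_euler('xyz',[np.pi,0,yaw]).as_matrix()
        t=R.T@(np.array([*p,z])-s['eef_pos'])/1000; r_=Ro.from_matrix(R.T@Rt).as_rotvec()
        print(round(th,2),'[[0,0,%.3f],[%.3f,%.3f,%.3f],255],'%(r_[2],*t))
E
python3 -c "
from h import *
st();arc([0],-21);arc(np.arange(1,20)*.05,-20)"
```

```text
t 3.9 p [445.2 112.4 164.2] rot [-3.1365e+00  1.3000e-03  1.4486e+00] F [-0.5 -0.4  1.2] op 0.001 j [ 0.1   0.33  2.01 -0.    0.81  0.23]
0 [[0,0,0.004],[0.001,0.009,-0.002],255],
0.05 [[0,0,0.054],[0.001,0.020,-0.002],255],
0.1 [[0,0,0.104],[0.002,0.030,-0.002],255],
0.15 [[0,0,0.154],[0.001,0.041,-0.002],255],
0.2 [[0,0,0.204],[0.000,0.051,-0.002],255],
0.25 [[0,0,0.254],[-0.001,0.061,-0.002],255],
0.3 [[0,0,0.304],[-0.003,0.070,-0.002],255],
0.35 [[0,0,0.354],[-0.005,0.080,-0.002],255],
0.4 [[0,0,0.404],[-0.008,0.090,-0.002],255],
0.45 [[0,0,0.454],[-0.011,0.099,-0.002],255],
0.5 [[0,0,0.504],[-0.015,0.109,-0.002],255],
0.55 [[0,0,0.554],[-0.019,0.118,-0.002],255],
0.6 [[0,0,0.604],[-0.023,0.127,-0.002],255],
0.65 [[0,0,0.654],[-0.029,0.135,-0.002],255],
0.7 [[0,0,0.704],[-0.034,0.144,-0.002],255],
0.75 [[0,0,0.754],[-0.040,0.152,-0.003],255],
0.8 [[0,0,0.804],[-0.046,0.160,-0.003],255],
0.85 [[0,0,0.854],[-0.053,0.167,-0.003],255],
0.9 [[0,0,0.904],[-0.060,0.174,-0.003],255],
0.95 [[0,0,0.954],[-0.067,0.181,-0.003],255],
```

arm_command --targets '[[[0,0,0.004],[0.001,0.004,0],255],[[0,0,0.004],[0.001,0.009,0],255],[[0,0,0.054],[0.001,0.02,0],255],[[0,0,0.104],[0.002,0.03,0],255],[[0,0,0.154],[0.001,0.041,0],255],[[0,0,0.204],[0,0.051,0],255],[[0,0,0.254],[-0.001,0.061,0],255],[[0,0,0.304],[-0.003,0.07,0],255]]'

```text
t: 4.7
eef_pos: [516.9, 101.1, 168.2]
tcp_rot: [3.139, -0.001, 1.143]
ft_force: [-0.4, 0.8, -0.4]
opening: 0.005
```

```bash
python3 -c "
from h import *
st();arc(np.arange(7,22)*.05,-20)
cam('scene','s1.png');im=cv2.imread('pics/s1.png');cv2.imwrite('pics/s1z.png',cv2.resize(im[150:335,205:405],None,fx=3,fy=3))"
```

```text
t 4.7 p [516.9 101.1 168.2] rot [ 3.1393e+00 -1.3000e-03  1.1426e+00] F [-0.4  0.8 -0.4] op 0.005 j [0.07 0.41 1.85 0.   0.88 0.5 ]
0.35 [[0,0,0.047],[-0.000,0.008,0.002],255],
0.4 [[0,0,0.097],[0.000,0.018,0.002],255],
0.45 [[0,0,0.147],[0.000,0.028,0.002],255],
0.5 [[0,0,0.197],[-0.001,0.038,0.002],255],
0.55 [[0,0,0.247],[-0.002,0.048,0.002],255],
0.6 [[0,0,0.297],[-0.004,0.058,0.002],255],
0.65 [[0,0,0.347],[-0.006,0.068,0.002],255],
0.7 [[0,0,0.397],[-0.009,0.077,0.002],255],
0.75 [[0,0,0.447],[-0.012,0.087,0.002],255],
0.8 [[0,0,0.497],[-0.015,0.096,0.002],255],
0.85 [[0,0,0.547],[-0.020,0.106,0.002],255],
0.9 [[0,0,0.597],[-0.024,0.114,0.002],255],
0.95 [[0,0,0.647],[-0.029,0.123,0.002],255],
1.0 [[0,0,0.697],[-0.035,0.132,0.002],255],
1.05 [[0,0,0.747],[-0.040,0.140,0.002],255],
```

View pics/s1z.png

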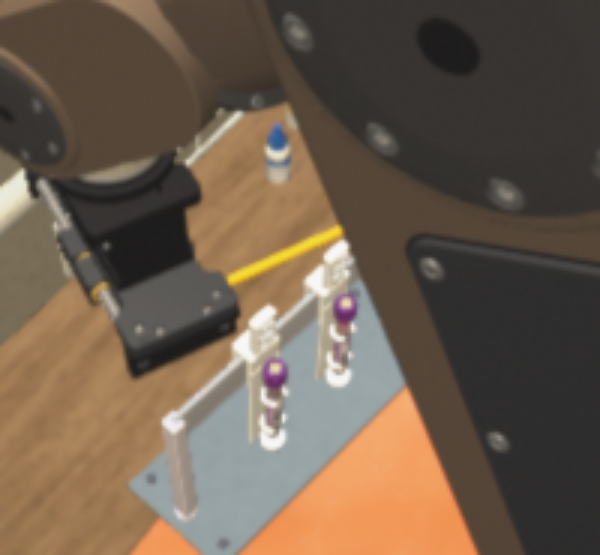

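The keeper is following the fingers, and its yellow bar now angles back from the rail. I'll continue the push.

arm_command --targets '[[[0,0,0.047],[0,0.008,0.002],255],[[0,0,0.097],[0,0.018,0.002],255],[[0,0,0.147],[0,0.028,0.002],255],[[0,0,0.197],[-0.001,0.038,0.002],255],[[0,0,0.247],[-0.002,0.048,0.002],255],[[0,0,0.297],[-0.004,0.058,0.002],255],[[0,0,0.347],[-0.006,0.068,0.002],255],[[0,0,0.397],[-0.009,0.077,0.002],255]]'

```text
t: 5.55
eef_pos: [582.8, 60.9, 166.0]
tcp_rot: [3.14, -0.002, 0.747]
ft_force: [0.7, 0.2, -0.2]
opening: 0.003
```

```bash
python3 -c "
from h import *
st();arc([.75,.8,.85,.9,.95,1.0],-20)"
```

```text
t 5.55 p [582.8  60.9 166. ] rot [ 3.1402e+00 -1.5000e-03  7.4670e-01] F [ 0.7  0.2 -0.2] op 0.003 j [-0.01  0.49  1.71  0.    0.94  0.82]
0.75 [[0,0,0.052],[0.002,0.011,-0.000],255],
0.8 [[0,0,0.102],[0.002,0.021,0.000],255],
0.85 [[0,0,0.152],[0.002,0.031,0.000],255],
0.9 [[0,0,0.202],[0.001,0.041,0.000],255],
0.95 [[0,0,0.252],[-0.000,0.051,0.000],255],
1.0 [[0,0,0.302],[-0.002,0.061,0.000],255],
```

arm_command --targets '[[[0,0,0.052],[0.002,0.011,0],255],[[0,0,0.102],[0.002,0.021,0],255],[[0,0,0.152],[0.002,0.031,0],255],[[0,0,0.202],[0.001,0.041,0],255],[[0,0,0.252],[0,0.051,0],255],[[0,0,0.302],[-0.002,0.061,0],255],[[0,0,0.302],[-0.002,0.061,0],255],[[0,0,0.302],[-0.002,0.061,0],255]]'

```text
t: 6.35
eef_pos: [622.0, 15.1, 165.4]
tcp_rot: [3.141, -0.001, 0.447]
ft_force: [-0.0, -0.1, 0.8]
opening: -0.001
```

arm_command --targets '[[[0,0,0],[-0.004,-0.01,0],255],[[0,0,0],[-0.008,-0.02,0],255],[[0,0,0],[-0.008,-0.02,-0.03],255],[[0,0,0],[-0.008,-0.02,-0.08],255],[[0,0,0],[-0.008,-0.02,-0.13],255],[[0,0,0],[-0.008,-0.02,-0.13],0]]'

```text
t: 6.95
eef_pos: [607.2, 30.7, 301.6]
tcp_rot: [3.136, -0.009, 0.447]
ft_force: [-0.0, -0.4, 0.1]
opening: 0.044
```

```bash
python3 -c "
from h import *
st();go([475,-330.4,300],1.372);cam('scene','s2.png');im=cv2.imread('pics/s2.png');cv2.imwrite('pics/s2z.png',cv2.resize(im[150:335,205:405],None,fx=3,fy=3))"
```

```text
t 6.95 p [607.2  30.7 301.6] rot [ 3.1364 -0.0094  0.4474] F [-0.  -0.4  0.1] op 0.044 j [-0.06  0.39  1.49  0.    1.25  1.07]
rot [ 0.0092 -0.0064 -0.9246] shift [-0.2754  0.2684  0.0004]
```

View pics/s2z.png

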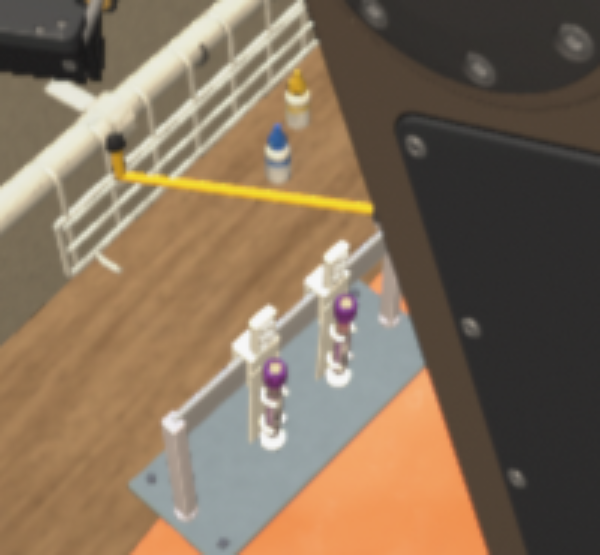

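The keeper stands at about 1 rad, with its pin at (115,150) in the crop, clear of the fence. Next I'll move above the blue holder.

arm_command --targets '[[[0.009,-0.006,-0.1],[-0.03,0.03,0],0],[[0.009,-0.006,-0.925],[-0.275,0.268,0],0],[[0.009,-0.006,-0.925],[-0.275,0.268,0],0],[[0.009,-0.006,-0.925],[-0.275,0.268,0],0],[[0.009,-0.006,-0.925],[-0.275,0.268,0],0],[[0.009,-0.006,-0.925],[-0.275,0.268,0],0],[[0.009,-0.006,-0.925],[-0.275,0.268,0],0],[[0.009,-0.006,-0.925],[-0.275,0.268,0],0]]'

```text
t: 7.8
eef_pos: [475.4, -322.7, 293.4]
tcp_rot: [-3.13, 0.0, 1.377]
ft_force: [1.3, 0.8, -0.5]
opening: 0.747
```

arm_command --targets '[[[0.009,-0.006,0],[0,0,0],0],[[0.009,-0.006,0],[0,0,0],0],[[0.009,-0.006,0],[0,0,0],0]]'

```text
t: 8.1
eef_pos: [476.9, -320.7, 293.9]
tcp_rot: [-3.121, 0.006, 1.372]
ft_force: [-0.5, 1.2, -0.1]
opening: 0.979
```

```bash
python3 -c "
from h import *
st();go([475,-330.4,220],1.372);go([475,-330.4,150],1.372)"
```

```text
t 8.1 p [ 476.9 -320.7  293.9] rot [-3.1213  0.0064  1.3721] F [-0.5  1.2 -0.1] op 0.979 j [-0.7   0.35  1.57 -0.02  1.24 -0.5 ]
rot [-0.0203  0.0064 -0.    ] shift [-0.0094  0.0016  0.074 ]
rot [-0.0203  0.0064 -0.    ] shift [-0.0089  0.003   0.144 ]
```

arm_command --targets '[[[-0.02,0.006,0],[-0.009,0.002,0.03],0],[[-0.02,0.006,0],[-0.009,0.002,0.05],0],[[-0.02,0.006,0],[-0.009,0.002,0.074],0],[[-0.02,0.006,0],[-0.009,0.002,0.074],0],[[-0.02,0.006,0],[-0.009,0.002,0.074],0],[[-0.02,0.006,0],[-0.009,0.002,0.074],0]]'

```text
t: 8.7
eef_pos: [476.1, -331.3, 222.0]
tcp_rot: [3.139, 0.002, 1.372]
ft_force: [1.3, 0.0, 0.2]
opening: 1.0
```

```bash
python3 -c "
from h import *
st();go([475,-330.4,150],1.372)
for n in ('scene','side'): cam(n,n+'3.png')
im=cv2.imread('pics/side3.png');cv2.imwrite('pics/side3z.png',cv2.resize(im[100:250,300:500],None,fx=4,fy=4))"
```

```text
t 8.7 p [ 476.1 -331.3  222. ] rot [3.1392e+00 2.2000e-03 1.3719e+00] F [1.3 0.  0.2] op 1.0 j [-0.72  0.42  1.66 -0.    1.06 -0.52]
rot [ 0.0024  0.0022 -0.0001] shift [ 0.0008 -0.0014  0.072 ]
```

View pics/side3z.png

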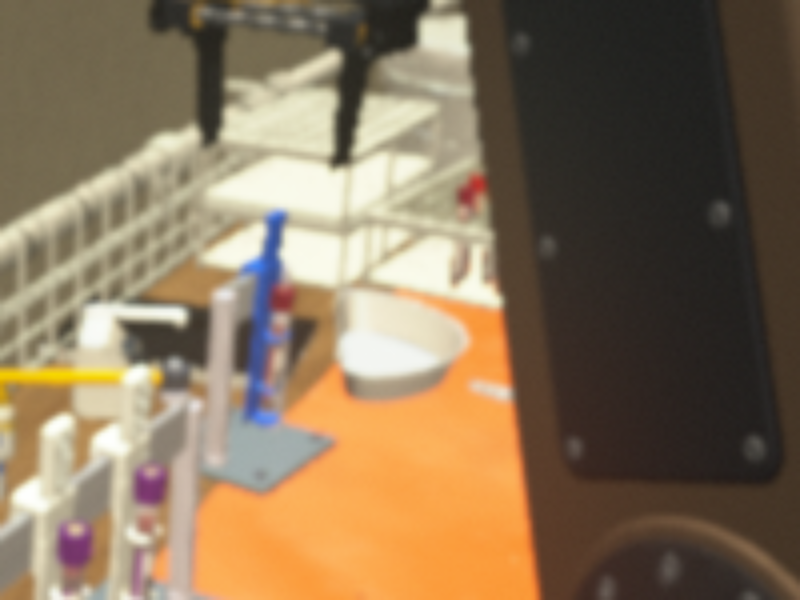

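The open fingers straddle the blue tab, which is at (275,235) in the crop. Descending.

arm_command --targets '[[[0.002,0.002,0],[0.001,-0.001,0.02],0],[[0.002,0.002,0],[0.001,-0.001,0.04],0],[[0.002,0.002,0],[0.001,-0.001,0.06],0],[[0.002,0.002,0],[0.001,-0.001,0.072],0],[[0.002,0.002,0],[0.001,-0.001,0.072],0],[[0.002,0.002,0],[0.001,-0.001,0.072],0],[[0.002,0.002,0],[0.001,-0.001,0.072],0],[[0.002,0.002,0],[0.001,-0.001,0.072],0]]'

```text
t: 9.6
eef_pos: [474.9, -330.8, 149.6]
tcp_rot: [-3.142, 0.0, 1.371]
ft_force: [-0.6, 0.1, -0.3]
opening: 0.999
```

```bash
python3 -c "
from h import *
st();go([475,-330.4,150],1.372)"
```

```text
t 9.6 p [ 474.9 -330.8  149.6] rot [-3.1416e+00  1.0000e-04  1.3708e+00] F [-0.6  0.1 -0.3] op 0.999 j [-0.72  0.5   1.75 -0.    0.9  -0.52]
rot [-0.      0.0001 -0.0012] shift [ 0.0004  0.     -0.0004]
```

arm_command --targets '[[[0,0,0],[0,0,0],205],[[0,0,0],[0,0,0],205],[[0,0,0],[0,0,0],205],[[0,0,0],[0,0,0],205],[[0,0,0],[0,0,0],205],[[0,0,0],[0,0,0],205],[[0,0,0],[0,0,0],205],[[0,0,0],[0,0,0],210]]'

```text
t: 10.4
eef_pos: [474.6, -330.6, 148.6]
tcp_rot: [-3.14, -0.001, 1.371]
ft_force: [-0.3, -0.5, -0.8]
opening: 0.381
```

arm_command --targets '[[[0,0,0],[0,0,0],214],[[0,0,0],[0,0,0],218],[[0,0,0],[0,0,0],222],[[0,0,0],[0,0,0],226],[[0,0,0],[0,0,0],230],[[0,0,0],[0,0,0],234],[[0,0,0],[0,0,0],255],[[0,0,0],[0,0,0],255]]'

```text
t: 11.2
eef_pos: [474.5, -330.5, 148.7]
tcp_rot: [-3.14, -0.001, 1.371]
ft_force: [-0.5, 1.1, 1.5]
opening: 0.082
```

```bash
python3 -c "
from h import *
st();cam('side','side4.png');cam('wrist','w4.png')
im=cv2.imread('pics/side4.png');cv2.imwrite('pics/side4z.png',cv2.resize(im[100:250,300:500],None,fx=4,fy=4))"
```

```text
t 11.2 p [ 474.5 -330.5  148.7] rot [-3.1401e+00 -7.0000e-04  1.3708e+00] F [-0.5  1.1  1.5] op 0.082 j [-0.72  0.5   1.75 -0.    0.9  -0.52]
```

View pics/side4z.png

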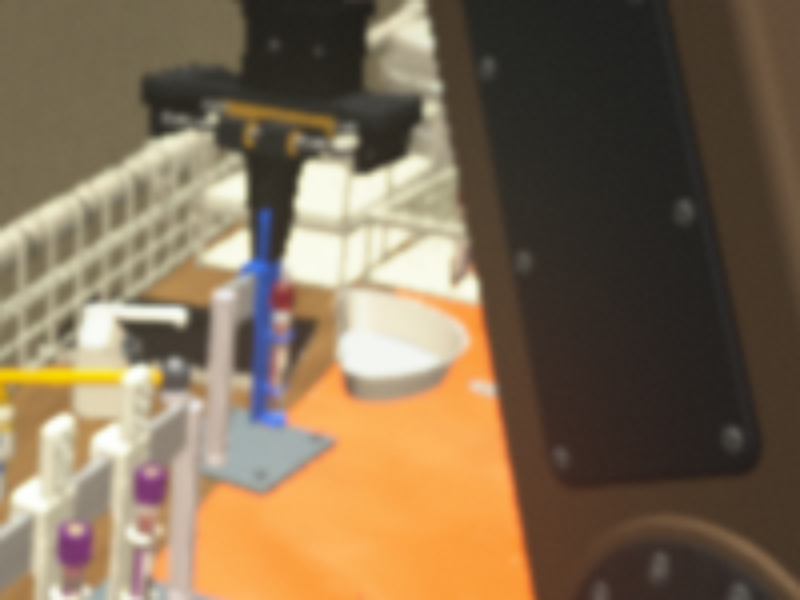

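Gripped: opening is 0.082, and the holder stands upright on the stand at (262,340) in the crop. Lifting straight up.

arm_command --targets '[[[0,0,0],[0,0,-0.003],255],[[0,0,0],[0,0,-0.01],255],[[0,0,0],[0,0,-0.02],255],[[0,0,0],[0,0,-0.035],255],[[0,0,0],[0,0,-0.05],255],[[0,0,0],[0,0,-0.07],255],[[0,0,0],[0,0,-0.09],255],[[0,0,0],[0,0,-0.09],255]]'

```text
t: 12.1
eef_pos: [475.5, -331.3, 241.8]
tcp_rot: [3.138, 0.002, 1.371]
ft_force: [0.2, 0.3, -1.4]
opening: 0.084
```

```bash
python3 -c "
from h import *
st();cam('side','side5.png');go([475,-330,340],1.372)
im=cv2.imread('pics/side5.png');cv2.imwrite('pics/side5z.png',cv2.resize(im[60:250,300:500],None,fx=3,fy=3))"
```

```text
t 12.1 p [ 475.5 -331.3  241.8] rot [3.1384e+00 1.9000e-03 1.3709e+00] F [ 0.2  0.3 -1.4] op 0.084 j [-0.72  0.4   1.64 -0.    1.1  -0.52]
rot [ 0.0012  0.0008 -0.0011] shift [ 0.0008 -0.0001 -0.1   ]
```

View pics/side5z.png

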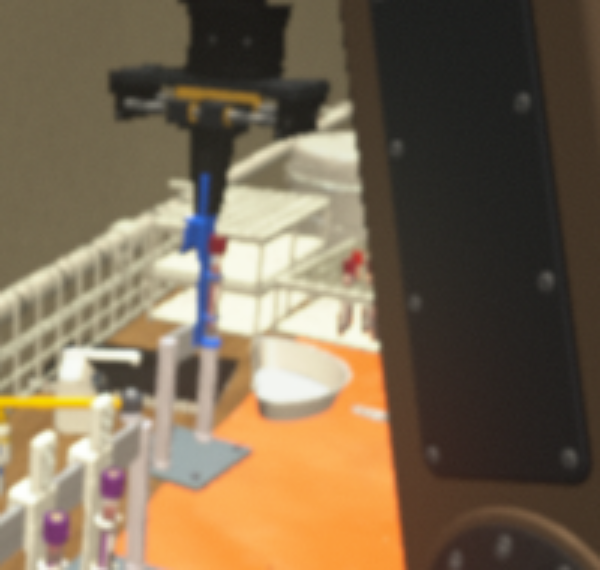

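The holder is off the stand and held upright. I'll raise it further and carry it over.

arm_command --targets '[[[0,0,0],[0,0,-0.02],255],[[0,0,0],[0,0,-0.045],255],[[0,0,0],[0,0,-0.07],255],[[0,0,0],[0,0,-0.09],255],[[0,0,0],[0,0,-0.1],255],[[0,0,0],[0,0,-0.1],255],[[0,0,0],[0,0,-0.1],255]]'

```text
t: 12.85
eef_pos: [474.6, -330.5, 337.3]
tcp_rot: [-3.139, -0.001, 1.371]
ft_force: [0.2, -0.3, -1.4]
opening: 0.081
```

```bash
python3 -c "
from h import *
st();go([450.7,15.5,340],1.453)"
```

```text
t 12.85 p [ 474.6 -330.5  337.3] rot [-3.1388e+00 -1.5000e-03  1.3708e+00] F [ 0.2 -0.3 -1.4] op 0.081 j [-0.72  0.33  1.49 -0.    1.32 -0.52]
rot [-0.0027 -0.0016 -0.0822] shift [ 0.3344 -0.0922 -0.0019]
```

arm_command --targets '[[[0,0,-0.005],[0.015,-0.004,0],255],[[0,0,-0.015],[0.04,-0.011,0],255],[[0,0,-0.025],[0.075,-0.021,0],255],[[0,0,-0.035],[0.115,-0.032,-0.002],255],[[0,0,-0.045],[0.155,-0.043,-0.002],255],[[0,0,-0.055],[0.195,-0.054,-0.002],255],[[0,0,-0.065],[0.235,-0.065,-0.002],255],[[0,0,-0.07],[0.27,-0.075,-0.002],255]]'

```text
t: 13.65
eef_pos: [453.7, -48.7, 340.2]
tcp_rot: [-3.139, -0.001, 1.442]
ft_force: [1.8, -0.4, -1.2]
opening: 0.083
```

arm_command --targets '[[[0,0,-0.004],[0.025,-0.007,0],255],[[0,0,-0.008],[0.045,-0.012,0],255],[[0,0,-0.012],[0.058,-0.016,0],255],[[0,0,-0.012],[0.064,-0.017,0],255],[[0,0,-0.012],[0.064,-0.017,0],255],[[0,0,-0.012],[0.064,-0.017,0],255],[[0,0,-0.012],[0.064,-0.017,0],255]]'

```text
t: 14.35
eef_pos: [446.5, 13.8, 340.9]
tcp_rot: [-3.14, -0.001, 1.452]
ft_force: [0.1, -0.4, -1.4]
opening: 0.079
```

```bash
python3 -c "
from h import *
st();go([450.7,15.5,200],1.453)
for n in ('scene','side','wrist'): cam(n,n+'6.png')
im=cv2.imread('pics/side6.png');cv2.imwrite('pics/side6z.png',cv2.resize(im[100:300,250:450],None,fx=3,fy=3))
im=cv2.imread('pics/scene6.png');cv2.imwrite('pics/scene6z.png',cv2.resize(im[100:300,220:420],None,fx=3,fy=3))"
```

```text
t 14.35 p [446.5  13.8 340.9] rot [-3.1401e+00 -6.0000e-04  1.4519e+00] F [ 0.1 -0.4 -1.4] op 0.079 j [-0.12  0.11  1.77  0.    1.26  0.  ]
rot [-0.0015 -0.0006 -0.0011] shift [0.0021 0.0042 0.1408]
```

View pics/side6z.png

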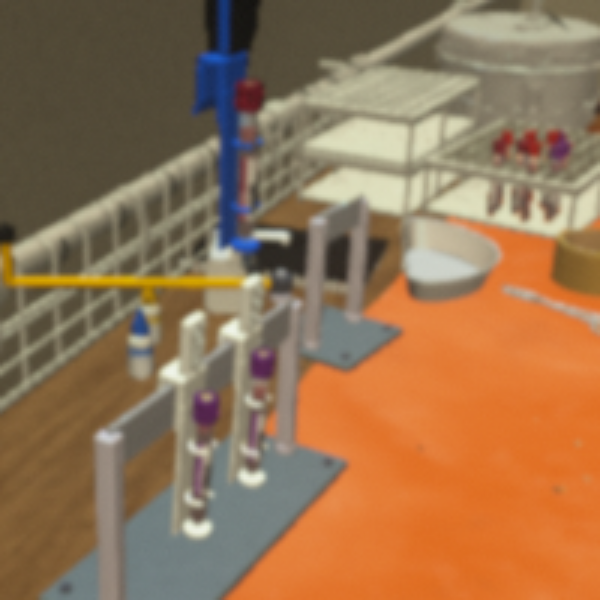

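View pics/scene6z.png

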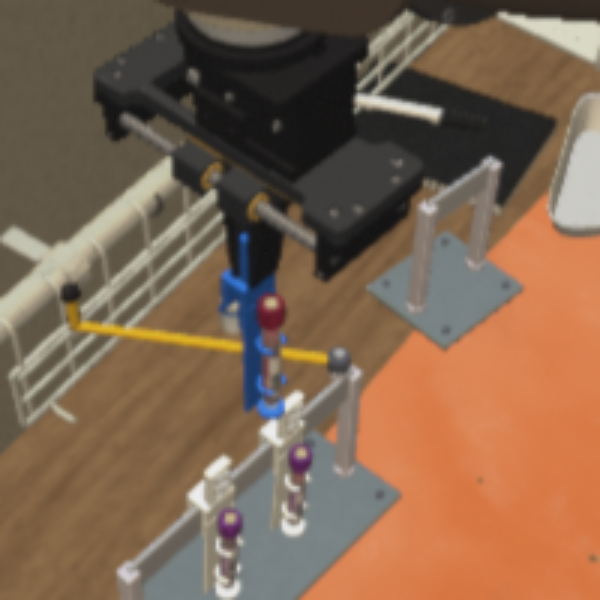

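View pics/wrist6.png

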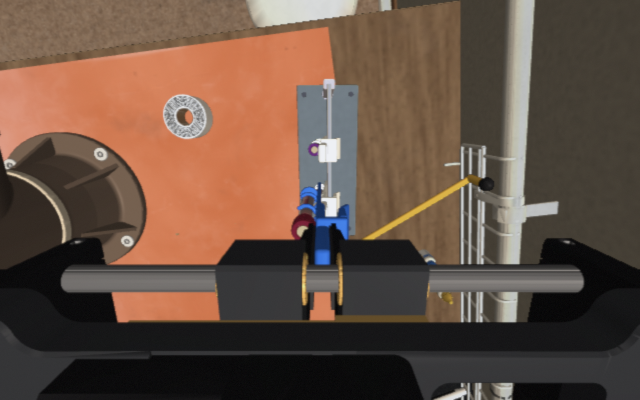

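Run:
```python
from h import *
def fit(n,x0,x1,y0,y1,ex=[]):
    v=V(n);P=v.cloud();m=(P[...,2]>132)&(P[...,2]<145)&(P[...,0]>x0)&(P[...,0]<x1)&(P[...,1]>y0)&(P[...,1]<y1)
    for a,b in ex: m&=~((P[...,1]>a)&(P[...,1]<b))
    Q=P[m]; 
    # per-row mean
    rows=np.argwhere(m); r=[]
    for rr in np.unique(rows[:,0]):
        u=rows[rows[:,0]==rr,1]; r.append(v.onz(u.mean(),rr,140)[:2].tolist()+[len(u)])
    r=np.array(r); k=np.polyfit(r[:,1],r[:,0],1); res=r[:,0]-np.polyval(k,r[:,1])
    print(n,'slope deg',np.degrees(np.arctan(k[0])),'x at ymid',r[:,1].mean(),np.polyval(k,r[:,1].mean()),'std',res.std(),'w',np.median(r[:,2]),len(r)); return k
k=fit('wrist6',440,490,-80,125,[(-45,5),(30,74)])
print(np.polyval(k,[9.6,14.7,50]))
k=fit('w3',440,472,-60,90,[(-45,0),(30,74)])
print(np.polyval(k,[9.6,14.7,50]))
k=fit('w1',460,505,-355,-290,[(-350,-312)])
print(np.polyval(k,[-331.8]))
v=V('wrist6');P=v.cloud();hsv=cv2.cvtColor(v.im,cv2.COLOR_BGR2HSV)
m=(hsv[...,1]<60)&(hsv[...,2]>150)&(P[...,2]>176)&(P[...,2]<192)&(np.abs(P[...,0]-455)<40)
k,lab,s,c=cv2.connectedComponentsWithStats(m.astype(np.uint8))
for i in range(1,k): print(s[i],np.round(v.onz(*c[i],184),1))
```

```text
wrist6 slope deg 6.5426968778438 x at ymid 74.532177934979 463.38747135883904 std 0.3864685054885009 w 4.0 65
[455.94036433 456.52528612 460.57386244]
w3 slope deg 6.486399810705762 x at ymid 19.502437634411137 457.25072035498414 std 0.3126881661263991 w 4.0 59
[456.12486107 456.70470641 460.71814575]
w1 slope deg 11.977217117774607 x at ymid -310.0734611956199 485.40382306621706 std 0.6850091822344293 w 5.0 29
[480.7947335]
[318 144   8  19 138] [452.2  52.7 184. ]
[325 210   2   6  12] [448.6 -16.1 184. ]
```

```bash
python3 -c "
from h import *
st();go([450.3,15.5,192],1.457)"
```

```text
t 14.5 p [446.5  13.9 340.9] rot [-3.1402e+00 -7.0000e-04  1.4520e+00] F [ 0.4  0.6 -0.5] op 0.083 j [-0.12  0.11  1.77  0.    1.26  0.  ]
rot [-0.0014 -0.0007 -0.005 ] shift [0.0019 0.0038 0.1489]
```

arm_command --targets '[[[-0.001,0,-0.005],[0.002,0.004,0],255],[[-0.001,0,-0.005],[0.002,0.004,0.01],255],[[-0.001,0,-0.005],[0.002,0.004,0.03],255],[[-0.001,0,-0.005],[0.002,0.004,0.055],255],[[-0.001,0,-0.005],[0.002,0.004,0.08],255],[[-0.001,0,-0.005],[0.002,0.004,0.1],255],[[-0.001,0,-0.005],[0.002,0.004,0.11],255],[[-0.001,0,-0.005],[0.002,0.004,0.11],255]]'

```text
t: 15.3
eef_pos: [450.0, 16.1, 229.8]
tcp_rot: [-3.139, -0.001, 1.458]
ft_force: [0.4, 0.2, -0.9]
opening: 0.084
```

arm_command --targets '[[[0,0,0],[0,0,0.01],255],[[0,0,0],[0,0,0.025],255],[[0,0,0],[0,0,0.035],255],[[0,0,0],[0,0,0.039],255],[[0,0,0],[0,0,0.039],255],[[0,0,0],[0,0,0.039],255],[[0,0,0],[0,0,0.039],255]]'

```text
t: 16.0
eef_pos: [450.7, 16.1, 192.5]
tcp_rot: [3.141, -0.001, 1.458]
ft_force: [-0.1, -0.5, -1.5]
opening: 0.082
```

```bash
python3 -c "
from h import *
st();go([450.3,15.5,192],1.457)
for n in ('scene','side','wrist'): cam(n,n+'7.png')
im=cv2.imread('pics/side7.png');cv2.imwrite('pics/side7z.png',cv2.resize(im[160:310,265:385],None,fx=4,fy=4,interpolation=cv2.INTER_CUBIC))
im=cv2.imread('pics/scene7.png');cv2.imwrite('pics/scene7z.png',cv2.resize(im[180:310,240:370],None,fx=4.5,fy=4.5,interpolation=cv2.INTER_CUBIC))
im=cv2.imread('pics/wrist7.png');cv2.imwrite('pics/wrist7z.png',cv2.resize(im[0:260,220:420],None,fx=2.3,fy=2.3,interpolation=cv2.INTER_CUBIC))
"
```

```text
t 16.0 p [450.7  16.1 192.5] rot [ 3.1409e+00 -8.0000e-04  1.4578e+00] F [-0.1 -0.5 -1.5] op 0.082 j [-0.11  0.27  1.99  0.    0.87  0.  ]
rot [ 0.0007 -0.0008  0.0008] shift [-0.0006 -0.0004  0.0005]
```

View pics/side7z.png

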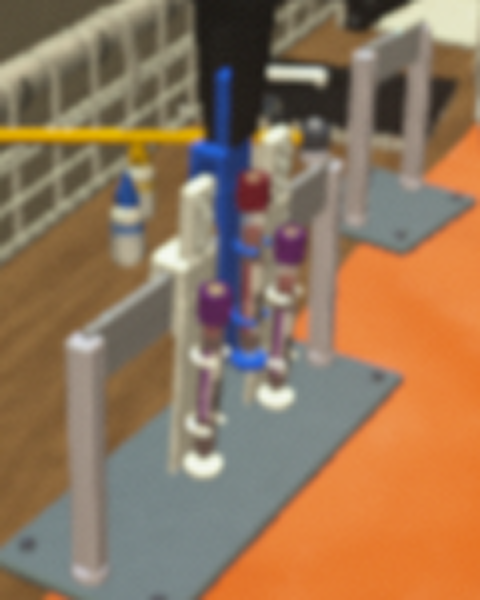

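View pics/scene7z.png

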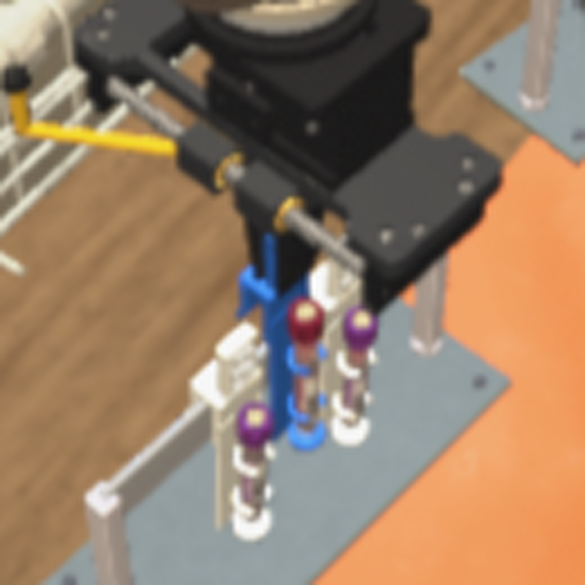

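View pics/wrist7z.png

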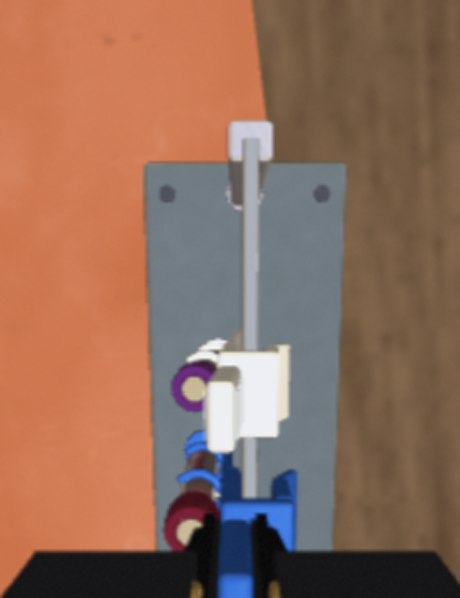

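The bar runs between the blue plate and its lip, and there is clearance to both white holders. I'll lower slowly and watch the force.

arm_command --targets '[[[0,0,0],[0,0,0.004],255],[[0,0,0],[0,0,0.008],255],[[0,0,0],[0,0,0.012],255],[[0,0,0],[0,0,0.016],255],[[0,0,0],[0,0,0.02],255],[[0,0,0],[0,0,0.02],255],[[0,0,0],[0,0,0.02],255]]'

```text
t: 16.85
eef_pos: [450.5, 16.1, 171.9]
tcp_rot: [-3.141, -0.001, 1.458]
ft_force: [0.5, 0.2, -1.0]
opening: 0.083
```

```bash
python3 -c "
from h import *
st();cam('side','side8.png')
im=cv2.imread('pics/side8.png');cv2.imwrite('pics/side8z.png',cv2.resize(im[160:310,265:385],None,fx=4,fy=4,interpolation=cv2.INTER_CUBIC))
st()"
```

```text
t 16.85 p [450.5  16.1 171.9] rot [-3.1411e+00 -7.0000e-04  1.4579e+00] F [ 0.5  0.2 -1. ] op 0.083 j [-0.11  0.3   2.02  0.    0.82  0.  ]
t 16.9 p [450.5  16.1 172. ] rot [-3.1413e+00 -7.0000e-04  1.4579e+00] F [-0.2  0.4 -1.4] op 0.084 j [-0.11  0.3   2.02  0.    0.82  0.  ]
```

View pics/side8z.png

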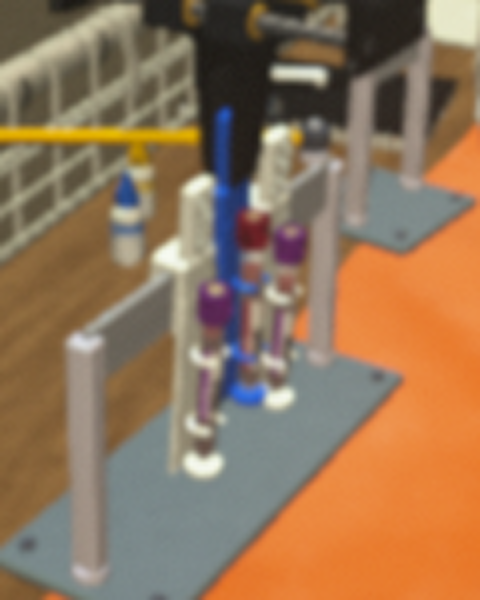

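arm_command --targets '[[[0,0,0],[0,0,0.004],255],[[0,0,0],[0,0,0.008],255],[[0,0,0],[0,0,0.012],255],[[0,0,0],[0,0,0.016],255],[[0,0,0],[0,0,0.02],255],[[0,0,0],[0,0,0.02],255],[[0,0,0],[0,0,0.02],255]]'

```text
t: 17.6
eef_pos: [450.5, 16.1, 151.9]
tcp_rot: [-3.141, -0.001, 1.458]
ft_force: [-0.7, 0.3, -1.7]
opening: 0.086
```

arm_command --targets '[[[0,0,0],[0,0,0.001],255],[[0,0,0],[0,0,0.002],255],[[0,0,0],[0,0,0.003],255],[[0,0,0],[0,0,0.003],255],[[0,0,0],[0,0,0.003],255]]'

```text
t: 18.1
eef_pos: [450.5, 16.1, 149.0]
tcp_rot: [-3.141, -0.001, 1.458]
ft_force: [0.1, 0.6, -1.2]
opening: 0.082
```

arm_command --targets '[[[0,0,0],[0,0,0.0005],255],[[0,0,0],[0,0,0.001],255],[[0,0,0],[0,0,0.001],255],[[0,0,0],[0,0,0.001],255]]'

```text
t: 18.5
eef_pos: [450.5, 16.1, 148.5]
tcp_rot: [3.141, -0.001, 1.458]
ft_force: [-2.4, -0.6, 7.8]
opening: 0.085
```

```bash
python3 -c "
from h import *
st();cam('side','side9.png');cam('scene','scene9.png');st()
im=cv2.imread('pics/side9.png');cv2.imwrite('pics/side9z.png',cv2.resize(im[160:310,265:385],None,fx=4,fy=4,interpolation=cv2.INTER_CUBIC))
"
```

```text
t 18.5 p [450.5  16.1 148.5] rot [ 3.1412e+00 -7.0000e-04  1.4579e+00] F [-2.4 -0.6  7.8] op 0.085 j [-0.11  0.34  2.05  0.    0.75  0.  ]
t 18.6 p [450.5  16.1 148.5] rot [ 3.1412e+00 -7.0000e-04  1.4579e+00] F [-3.  -0.   7.8] op 0.082 j [-0.11  0.34  2.05  0.    0.75  0.  ]
```

View pics/side9z.png

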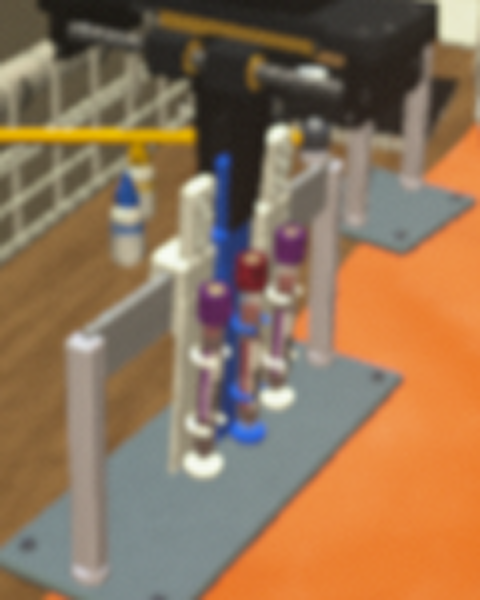

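It seated at TCP z 148.5, the same height as on the stand, with 7.8 N upward. Releasing slowly.

arm_command --targets '[[[0,0,0],[0,0,0],234],[[0,0,0],[0,0,0],232],[[0,0,0],[0,0,0],228],[[0,0,0],[0,0,0],222],[[0,0,0],[0,0,0],212],[[0,0,0],[0,0,0],190],[[0,0,0],[0,0,0],150],[[0,0,0],[0,0,0],120]]'

```text
t: 19.4
eef_pos: [450.4, 16.1, 148.0]
tcp_rot: [-3.141, -0.001, 1.458]
ft_force: [0.7, -0.7, 0.2]
opening: 0.365
```

arm_command --targets '[[[0,0,0],[0,0,0],120],[[0,0,0],[0,0,0],120],[[0,0,0],[0,0,0],120],[[0,0,0],[0,0,0],120]]'

```text
t: 19.8
eef_pos: [450.4, 16.1, 148.0]
tcp_rot: [-3.141, -0.001, 1.458]
ft_force: [-0.4, 0.3, -0.3]
opening: 0.525
```

```bash
python3 -c "
from h import *
st();cam('side','side10.png')
im=cv2.imread('pics/side10.png');cv2.imwrite('pics/side10z.png',cv2.resize(im[160:310,265:385],None,fx=4,fy=4,interpolation=cv2.INTER_CUBIC))
"
```

```text
t 19.8 p [450.4  16.1 148. ] rot [-3.1413e+00 -8.0000e-04  1.4578e+00] F [-0.4  0.3 -0.3] op 0.525 j [-0.11  0.34  2.05  0.    0.75  0.  ]
```

View pics/side10z.png

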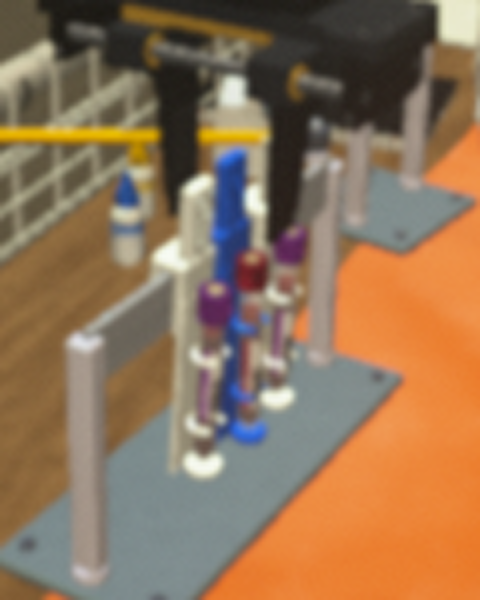

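The blue holder hangs free between the whites and leans like they do. I'll lift clear and locate the pin.

arm_command --targets '[[[0,0,0],[0,0,-0.01],120],[[0,0,0],[0,0,-0.03],120],[[0,0,0],[0,0,-0.06],120],[[0,0,0],[0,0,-0.1],120],[[0,0,0],[0,0,-0.14],255],[[0,0,0],[0,0,-0.15],255],[[0,0,0],[0,0,-0.15],255]]'

```text
t: 20.55
eef_pos: [450.7, 16.0, 299.7]
tcp_rot: [3.138, -0.001, 1.458]
ft_force: [-0.1, 0.1, -1.2]
opening: 0.335
```

Run:
```python
from h import *
v=V('scene6');P=v.cloud()
def ball(v):
    P=v.cloud();g=v.im.max(2)
    m=(g<70)&(P[...,2]>180)&(P[...,2]<203)&(P[...,0]>440)&(P[...,0]<680)&(P[...,1]>-30)&(P[...,1]<150)
    k,lab,s,c=cv2.connectedComponentsWithStats(m.astype(np.uint8))
    for i in range(1,k):
        if s[i,4]>8:
            b=v.onz(*c[i],190)[:2]; d=b-H; print(s[i],np.round(b,1),'r',np.linalg.norm(d),'th',np.arctan2(d[0],d[1])-A0)
ball(v); st()
print(ball(V('scene0')))
for o in(45,30): print(pin(1.0,o))
cam('wrist','w11.png');cam('scene','scene11.png')
```

```text
[241 195   6   6  27] [627.7  -1.6] r 197.77212289950214 th 0.9863165133731866
t 20.55 p [450.7  16.  299.7] rot [ 3.1383e+00 -7.0000e-04  1.4579e+00] F [-0.1  0.1 -1.2] op 0.335 j [-0.11  0.15  1.84  0.    1.15  0.  ]
[261 263   8   7  46] [474.5 108.2] r 198.842724439881 th -0.004369646270911534
None
[650.28670513 -43.69939438]
[643.82804141 -30.16109083]
```

View pics/w11.png

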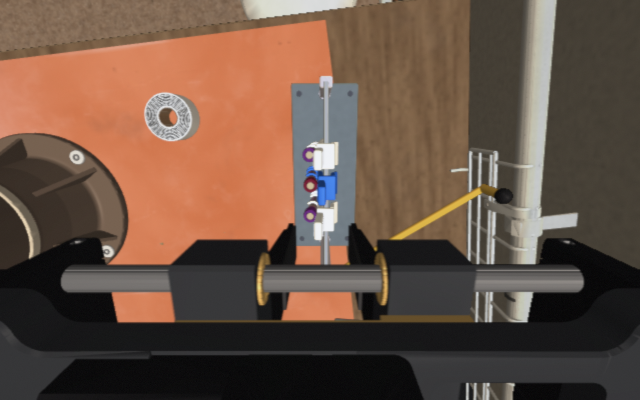

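```bash
python3 -c "
from h import *
p=pin(.99,38);print(p);go([*p,300],.46)"
```

```text
[646.74464234 -35.41541648]
rot [-0.0016  0.      0.9978] shift [-0.0289  0.2013 -0.003 ]
```

arm_command --targets '[[[0,0,0.13],[-0.004,0.027,0],255],[[0,0,0.26],[-0.008,0.054,0],255],[[0,0,0.4],[-0.012,0.081,0],255],[[0,0,0.54],[-0.016,0.108,0],255],[[0,0,0.68],[-0.02,0.135,0],255],[[0,0,0.82],[-0.024,0.165,0],255],[[0,0,0.95],[-0.028,0.19,0],255],[[0,0,0.998],[-0.029,0.201,0],255]]'

```text
t: 21.45
eef_pos: [648.1, -36.1, 294.9]
tcp_rot: [-3.139, 0.003, 0.455]
ft_force: [-0.1, 0.8, -0.0]
opening: 0.006
```

arm_command --targets '[[[0,0,0],[0,0,0],255],[[0,0,0],[0,0,0],255],[[0,0,0],[0,0,0],255]]'

```text
t: 21.75
eef_pos: [646.2, -35.2, 297.5]
tcp_rot: [-3.14, 0.001, 0.461]
ft_force: [-0.2, 0.1, 0.2]
opening: 0.006
```

```bash
python3 -c "
from h import *
st();p=pin(.99,38);go([*p,167],.455)"
```

```text
t 21.75 p [646.2 -35.2 297.5] rot [-3.1402e+00  7.0000e-04  4.6130e-01] F [-0.2  0.1  0.2] op 0.006 j [-0.16  0.46  1.39  0.    1.3   0.95]
rot [-0.0014  0.0007  0.0063] shift [0.0005 0.0006 0.1305]
```

arm_command --targets '[[[0,0,0.006],[0,0,0.03],255],[[0,0,0.006],[0,0,0.06],255],[[0,0,0.006],[0,0,0.09],255],[[0,0,0.006],[0,0,0.115],255],[[0,0,0.006],[0,0,0.13],255],[[0,0,0.006],[0,0,0.13],255],[[0,0,0.006],[0,0,0.13],255]]'

```text
t: 22.45
eef_pos: [646.8, -35.2, 168.7]
tcp_rot: [-3.141, -0.001, 0.454]
ft_force: [-0.3, 0.3, 0.4]
opening: 0.007
```

```bash
python3 -c "
from h import *
st();arc([.99],21,167);arc(np.arange(.95,.3,-.05),20,167)"
```

```text
t 22.45 p [646.8 -35.2 168.7] rot [-3.1411e+00 -6.0000e-04  4.5450e-01] F [-0.3  0.3  0.4] op 0.007 j [-0.16  0.57  1.55  0.    1.02  0.96]
0.99 [[0,0,-0.001],[-0.000,-0.017,0.002],255],
0.95 [[0,0,-0.041],[0.000,-0.026,0.002],255],
0.9 [[0,0,-0.091],[0.001,-0.036,0.002],255],
0.85 [[0,0,-0.141],[0.001,-0.046,0.002],255],
0.8 [[0,0,-0.191],[-0.000,-0.056,0.002],255],
0.75 [[0,0,-0.241],[-0.001,-0.066,0.002],255],
0.7 [[0,0,-0.291],[-0.003,-0.076,0.002],255],
0.65 [[0,0,-0.341],[-0.005,-0.086,0.002],255],
0.6 [[0,0,-0.391],[-0.008,-0.095,0.002],255],
0.55 [[0,0,-0.441],[-0.011,-0.105,0.002],255],
0.5 [[0,0,-0.491],[-0.014,-0.114,0.002],255],
0.45 [[0,0,-0.541],[-0.018,-0.124,0.002],255],
0.4 [[0,0,-0.591],[-0.023,-0.133,0.002],255],
0.35 [[0,0,-0.641],[-0.028,-0.141,0.002],255],
```

arm_command --targets '[[[0,0,0],[0,-0.008,0.002],255],[[0,0,0],[0,-0.017,0.002],255],[[0,0,-0.041],[0,-0.026,0.002],255],[[0,0,-0.091],[0.001,-0.036,0.002],255],[[0,0,-0.141],[0.001,-0.046,0.002],255],[[0,0,-0.191],[0,-0.056,0.002],255],[[0,0,-0.241],[-0.001,-0.066,0.002],255],[[0,0,-0.291],[-0.003,-0.076,0.002],255]]'

```text
t: 23.25
eef_pos: [610.5, 32.7, 166.5]
tcp_rot: [-3.141, -0.001, 0.75]
ft_force: [0.7, 0.9, -1.0]
opening: 0.009
```

```bash
python3 -c "
from h import *
st();arc(np.arange(.65,.1,-.05),20,167)"
```

```text
t 23.25 p [610.5  32.7 166.5] rot [-3.1415e+00 -1.0000e-03  7.4960e-01] F [ 0.7  0.9 -1. ] op 0.009 j [-0.05  0.52  1.65  0.    0.97  0.77]
0.65 [[0,0,-0.046],[0.000,-0.009,-0.001],255],
0.6 [[0,0,-0.096],[0.001,-0.019,-0.001],255],
0.55 [[0,0,-0.146],[0.001,-0.029,-0.001],255],
0.5 [[0,0,-0.196],[-0.000,-0.039,-0.001],255],
0.45 [[0,0,-0.246],[-0.001,-0.049,-0.001],255],
0.4 [[0,0,-0.296],[-0.003,-0.059,-0.001],255],
0.35 [[0,0,-0.346],[-0.005,-0.069,-0.001],255],
0.3 [[0,0,-0.396],[-0.008,-0.078,-0.001],255],
0.25 [[0,0,-0.446],[-0.011,-0.088,-0.001],255],
0.2 [[0,0,-0.496],[-0.015,-0.097,-0.001],255],
0.15 [[0,0,-0.546],[-0.019,-0.107,-0.001],255],
```

arm_command --targets '[[[0,0,-0.046],[0,-0.009,0],255],[[0,0,-0.096],[0.001,-0.019,0],255],[[0,0,-0.146],[0.001,-0.029,0],255],[[0,0,-0.196],[0,-0.039,0],255],[[0,0,-0.246],[-0.001,-0.049,0],255],[[0,0,-0.296],[-0.003,-0.059,0],255],[[0,0,-0.346],[-0.005,-0.069,0],255],[[0,0,-0.396],[-0.008,-0.078,0],255]]'

```text
t: 24.05
eef_pos: [551.5, 84.5, 166.6]
tcp_rot: [3.141, -0.001, 1.146]
ft_force: [1.1, -0.4, -0.1]
opening: 0.005
```

```bash
python3 -c "
from h import *
st();arc([.25,.2,.16,.12,.09,.06,.04,.02,0,-.01,-.02],20,167);cam('scene','scene12.png')
im=cv2.imread('pics/scene12.png');cv2.imwrite('pics/scene12z.png',cv2.resize(im[150:310,220:380],None,fx=3.7,fy=3.7,interpolation=cv2.INTER_CUBIC))"
```

```text
t 24.05 p [551.5  84.5 166.6] rot [ 3.1413e+00 -1.1000e-03  1.1456e+00] F [ 1.1 -0.4 -0.1] op 0.005 j [0.03 0.45 1.78 0.   0.91 0.46]
0.25 [[0,0,-0.049],[0.001,-0.010,-0.000],255],
0.2 [[0,0,-0.099],[0.001,-0.020,-0.000],255],
0.16 [[0,0,-0.139],[0.001,-0.029,-0.000],255],
0.12 [[0,0,-0.179],[0.000,-0.037,-0.000],255],
0.09 [[0,0,-0.209],[-0.000,-0.043,-0.000],255],
0.06 [[0,0,-0.239],[-0.001,-0.049,-0.000],255],
0.04 [[0,0,-0.259],[-0.002,-0.052,-0.000],255],
0.02 [[0,0,-0.279],[-0.002,-0.056,-0.000],255],
0 [[0,0,-0.299],[-0.003,-0.060,-0.000],255],
-0.01 [[0,0,-0.309],[-0.003,-0.062,-0.000],255],
-0.02 [[0,0,-0.319],[-0.004,-0.064,-0.000],255],
```

View pics/scene12z.png

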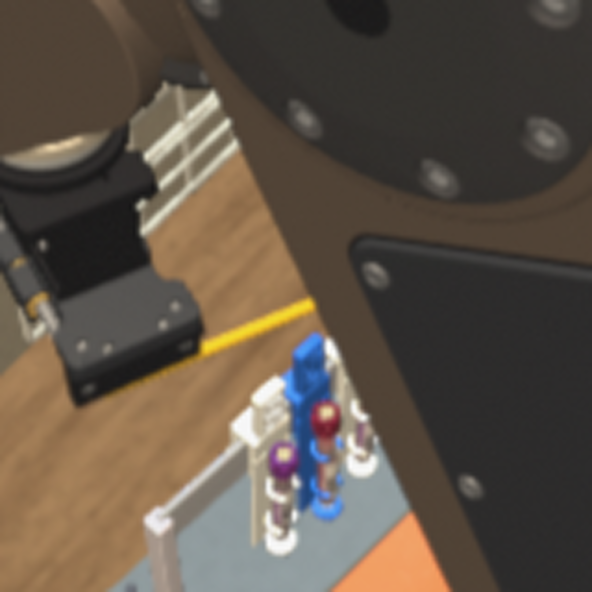

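The keeper is coming round and the three holders hang evenly. Next is the last part of the closing swing, done slowly.

arm_command --targets '[[[0,0,-0.049],[0.001,-0.01,0],255],[[0,0,-0.099],[0.001,-0.02,0],255],[[0,0,-0.139],[0.001,-0.029,0],255],[[0,0,-0.179],[0,-0.037,0],255],[[0,0,-0.209],[0,-0.043,0],255],[[0,0,-0.239],[-0.001,-0.049,0],255],[[0,0,-0.259],[-0.002,-0.052,0],255],[[0,0,-0.259],[-0.002,-0.052,0],255]]'

```text
t: 24.9
eef_pos: [503.7, 103.5, 166.2]
tcp_rot: [-3.141, -0.001, 1.401]
ft_force: [1.1, -0.6, 0.3]
opening: 0.005
```

```bash
python3 -c "
from h import *
st();arc([.02,0,-.01,-.02,-.03],20,167)"
```

```text
t 24.9 p [503.7 103.5 166.2] rot [-3.1413e+00 -7.0000e-04  1.4006e+00] F [ 1.1 -0.6  0.3] op 0.005 j [0.07 0.4  1.88 0.   0.86 0.24]
0.02 [[0,0,-0.024],[0.002,-0.005,-0.001],255],
0 [[0,0,-0.044],[0.002,-0.009,-0.001],255],
-0.01 [[0,0,-0.054],[0.002,-0.011,-0.001],255],
-0.02 [[0,0,-0.064],[0.002,-0.013,-0.001],255],
-0.03 [[0,0,-0.074],[0.002,-0.015,-0.001],255],
```

arm_command --targets '[[[0,0,-0.024],[0.002,-0.003,0],255],[[0,0,-0.044],[0.002,-0.005,0],255],[[0,0,-0.044],[0.002,-0.007,0],255],[[0,0,-0.044],[0.002,-0.009,0],255],[[0,0,-0.044],[0.002,-0.009,0],255]]'

```text
t: 25.4
eef_pos: [495.3, 106.9, 166.1]
tcp_rot: [-3.141, -0.001, 1.444]
ft_force: [0.2, 0.0, 0.4]
opening: 0.007
```

arm_command --targets '[[[0,0,0],[0,-0.001,0],255],[[0,0,0],[0,-0.002,0],255],[[0,0,0],[0,-0.002,0],255]]'

```text
t: 25.7
eef_pos: [493.4, 107.1, 166.1]
tcp_rot: [-3.141, -0.001, 1.444]
ft_force: [-0.9, -1.0, 0.1]
opening: 0.002
```

arm_command --targets '[[[0,0,0],[0,-0.001,0],255],[[0,0,0],[0,-0.002,0],255],[[0,0,0],[0,-0.002,0],255]]'

```text
t: 26.0
eef_pos: [491.4, 107.4, 166.1]
tcp_rot: [-3.141, -0.001, 1.444]
ft_force: [0.0, 0.2, -0.1]
opening: 0.006
```

arm_command --targets '[[[0,0,0],[0,-0.001,0],255],[[0,0,0],[0,-0.002,0],255],[[0,0,0],[0,-0.002,0],255]]'

```text
t: 26.3
eef_pos: [489.4, 107.7, 166.1]
tcp_rot: [-3.141, -0.001, 1.444]
ft_force: [0.3, -0.1, 0.0]
opening: 0.007
```

```bash
python3 -c "
from h import *
st()
for n in ('side','scene'): cam(n,n+'13.png')
im=cv2.imread('pics/side13.png');cv2.imwrite('pics/side13z.png',cv2.resize(im[160:310,265:385],None,fx=4,fy=4,interpolation=cv2.INTER_CUBIC))
im=cv2.imread('pics/scene13.png');cv2.imwrite('pics/scene13z.png',cv2.resize(im[180:310,220:370],None,fx=4,fy=4,interpolation=cv2.INTER_CUBIC))"
```

```text
t 26.3 p [489.4 107.7 166.1] rot [-3.1412e+00 -7.0000e-04  1.4439e+00] F [ 0.3 -0.1  0. ] op 0.007 j [0.08 0.38 1.91 0.   0.85 0.21]
```

View pics/side13z.png

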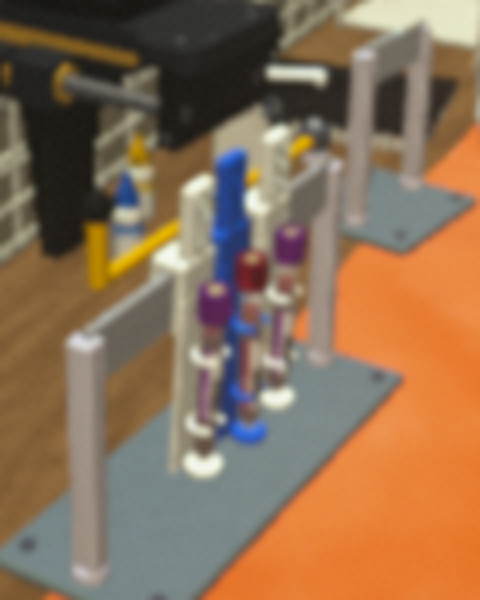

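View pics/scene13z.png

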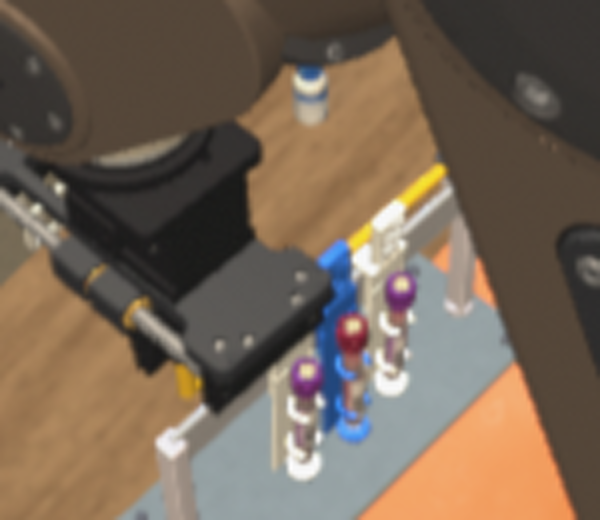

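Run:
```python
from h import *
a=V('side0').im;b=V('side13').im
for n,i in(('0',a),('13',b)):
    cv2.imwrite('pics/cmp%s.png'%n,cv2.resize(i[185:255,260:330],None,fx=7,fy=7,interpolation=cv2.INTER_CUBIC))
cv2.imwrite('pics/cmp.png',np.hstack([cv2.imread('pics/cmp0.png'),cv2.imread('pics/cmp13.png')])[:,:800*2][:, :980][:, :])
c=cv2.imread('pics/cmp.png');cv2.imwrite('pics/cmp.png',cv2.resize(c,None,fx=.8,fy=.8))
for i in(a,b):
    h=cv2.cvtColor(i,cv2.COLOR_BGR2HSV);m=(h[...,0]>15)&(h[...,0]<32)&(h[...,1]>170)&(h[...,2]>110)
    m[:, :283]=0;m[:,304:]=0;m[:195]=0;m[250:]=0
    p=m[:, :292]; print(np.argwhere(p).mean(0),p.sum(), np.argwhere(m).mean(0),m.sum())
```

```text
[223.56074766 288.18691589] 107 [220.65625    292.47395833] 192
[224.03157895 288.67368421] 95 [220.98351648 292.98901099] 182
```

View pics/cmp.png

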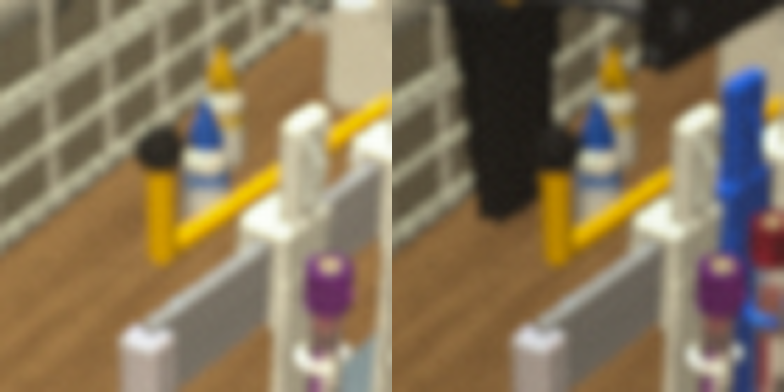

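The pin is back at its starting place, within about 0.5 px in the side view. I'll back off and check from clear.

arm_command --targets '[[[0,0,0],[0,0.012,0],255],[[0,0,0],[0,0.03,0],255],[[0,0,0],[0,0.04,-0.03],255],[[0,0,0],[0,0.04,-0.08],255],[[0,0,0],[0,0.04,-0.13],255],[[0,0,0],[0,0.04,-0.135],255],[[0,0,0],[0,0.04,-0.135],255]]'

```text
t: 27.1
eef_pos: [530.1, 102.4, 302.2]
tcp_rot: [3.139, -0.001, 1.444]
ft_force: [-0.2, -0.3, -1.7]
opening: 0.006
```

```bash
python3 -c "
from h import *
st();go([444.6,-50,300.5],1.4408)"
```

```text
t 27.1 p [530.1 102.4 302.2] rot [ 3.1390e+00 -1.2000e-03  1.4437e+00] F [-0.2 -0.3 -1.7] op 0.006 j [0.07 0.29 1.65 0.   1.21 0.19]
rot [ 0.0026 -0.0012  0.0029] shift [-0.162  -0.0655  0.0013]
```

Now to the same survey pose as the initial wrist picture, for a direct comparison.

arm_command --targets '[[[0,0,0.003],[-0.05,-0.02,0],255],[[0,0,0.003],[-0.1,-0.04,0],255],[[0,0,0.003],[-0.162,-0.066,0],255],[[0,0,0.003],[-0.162,-0.066,0],255],[[0,0,0.003],[-0.162,-0.066,0],255],[[0,0,0.003],[-0.162,-0.066,0],255],[[0,0,0.003],[-0.162,-0.066,0],255]]'

```text
t: 27.8
eef_pos: [443.6, -49.3, 300.2]
tcp_rot: [-3.14, -0.001, 1.441]
ft_force: [0.1, 0.5, -0.5]
opening: 0.002
```

Run:
```python
from h import *
st(); cam('wrist','w14.png'); cam('side','side14.png');cam('scene','scene14.png')
im=cv2.imread('pics/w14.png');cv2.imwrite('pics/w14z.png',cv2.resize(im[0:250,250:400],None,fx=2.4,fy=2.4,interpolation=cv2.INTER_CUBIC))
im=cv2.imread('pics/side14.png');cv2.imwrite('pics/side14z.png',cv2.resize(im[160:310,265:385],None,fx=4,fy=4,interpolation=cv2.INTER_CUBIC))
def yl(n):
    v=V(n);h=cv2.cvtColor(v.im,cv2.COLOR_BGR2HSV);P=v.cloud();m=(h[...,0]>15)&(h[...,0]<32)&(h[...,1]>130)&(P[...,2]>145)&(P[...,2]<164)&(np.abs(P[...,0]-460)<60)&(np.abs(P[...,1]-10)<85)
    r=[]
    for rr in np.unique(np.argwhere(m)[:,0]):
        u=np.where(m[rr])[0]
        if len(u)>3: r.append(v.onz(u.mean(),rr,156))
    r=np.array(r);k=np.polyfit(r[:,1],r[:,0],1);print(n,'keeper deg',np.degrees(np.arctan(k[0])),np.polyval(k,[-50,90]))
    m=(h[...,2]<60)&(P[...,2]>180)&(P[...,2]<203)&(np.abs(P[...,0]-475)<20)&(np.abs(P[...,1]-108)<25)
    if m.any():
        q=np.argwhere(m).mean(0);print('ball',np.round(v.onz(q[1],q[0],190),1),m.sum())
    m=(P[...,2]>178)&(P[...,2]<192)&(np.abs(P[...,0]-450)<22)&(np.abs(P[...,1]-15)<60)
    k,lab,s,c=cv2.connectedComponentsWithStats(m.astype(np.uint8))
    for i in range(1,k):
        if s[i,4]>15: print(s[i],np.round(v.onz(*c[i],184),1))
yl('w3');yl('w14')
```

```text
t 27.8 p [443.6 -49.3 300.2] rot [-3.1400e+00 -1.0000e-03  1.4413e+00] F [ 0.1  0.5 -0.5] op 0.002 j [-0.26  0.14  1.84  0.    1.16 -0.13]
w3 keeper deg 7.287412144733587 [455.7672522  473.67040402]
ball [476.  108.1 190. ] 295
[309  77  11  23 220] [452.5  52.1 184. ]
[312 157   9  21 175] [444.3 -20.2 184. ]
w14 keeper deg 6.72027889170563 [455.61097312 472.10742988]
ball [474.6 108.3 190. ] 297
[311  78  10  23 211] [452.3  52.1 184. ]
[316 118  10  22 192] [452.1  16.3 184. ]
[313 158  10  21 178] [444.2 -20.3 184. ]
```

View pics/w14z.png

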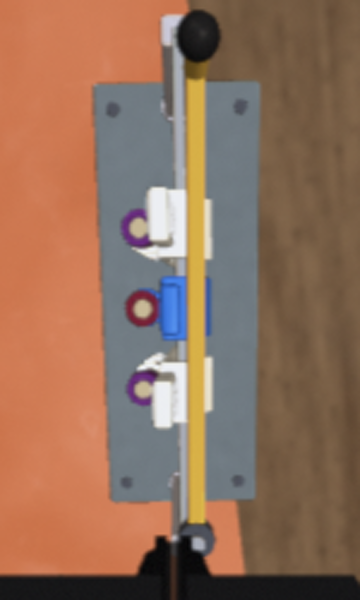

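View pics/side14z.png

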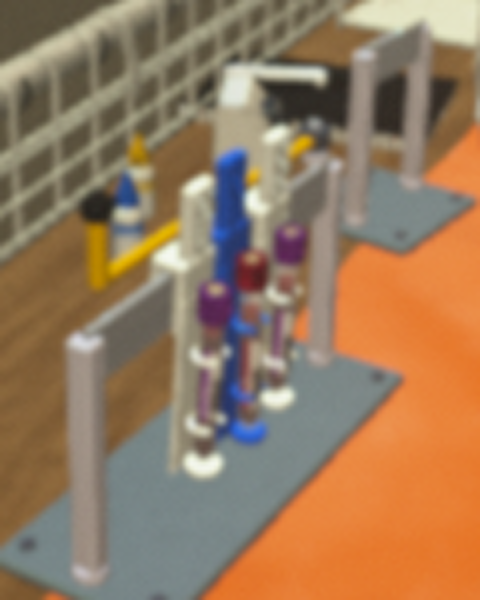

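Keeper shut, now at 6.7° against the bar's 6.5°. It was at 7.3° at the start. The blue tab top sits about 4 mm further back than the line of the whites, so I'm checking how it hangs, including before the keeper was closed.

Run:
```python
from h import *
for n in('w11','w14'):
    v=V(n);P=v.cloud();h=cv2.cvtColor(v.im,cv2.COLOR_BGR2HSV)
    print(n)
    m=(P[...,2]>176)&(P[...,2]<195)&(np.abs(P[...,0]-450)<22)&(np.abs(P[...,1]-15)<60)
    k,lab,s,c=cv2.connectedComponentsWithStats(m.astype(np.uint8))
    for i in range(1,k):
        if s[i,4]>15: print('tab',s[i],np.round(v.onz(*c[i],184),1),'z',np.round(np.median(P[lab==i][:,2]),2))
    # caps
    m=(P[...,2]>115)&(P[...,2]<136)&(P[...,0]>410)&(P[...,0]<446)&(np.abs(P[...,1]-15)<60)&(h[...,2]<140)
    k,lab,s,c=cv2.connectedComponentsWithStats(m.astype(np.uint8))
    for i in range(1,k):
        if s[i,4]>15: print('cap',s[i],np.round(v.onz(*c[i],131),1),'z',np.round(np.nanpercentile(P[lab==i][:,2],80),1))
    # crown heights
    for (x,y) in [(458,52),(457,16),(450,-20)]:
        for yy in(0,):
            m=(np.hypot(P[...,0]-(x-2),P[...,1]-y)<5)&(P[...,2]>141)&(P[...,2]<150); print('crown',m.sum(),np.round(np.nanmedian(P[m][:,2]),2))
im=V('w11').im;cv2.imwrite('pics/w11z.png',cv2.resize(im[130:250,270:380],None,fx=5,fy=5,interpolation=cv2.INTER_CUBIC))
im=V('w14').im;cv2.imwrite('pics/w14y.png',cv2.resize(im[60:190,280:350],None,fx=4.6,fy=4.6,interpolation=cv2.INTER_CUBIC))
for a,b in(('side10','side14'),):
    x=[cv2.resize(V(q).im[190:280,295:350],None,fx=6,fy=6,interpolation=cv2.INTER_CUBIC) for q in(a,b)]
    cv2.imwrite('pics/cmp2.png',np.hstack(x))
```

```text
w11
tab [313 150   9  21 177] [452.2  52.8 184. ] z 183.25
tab [317 185   9  21 171] [452.1  17.4 184. ] z 183.65
tab [314 220   9  20 163] [444.6 -19.  184. ] z 183.09
cap [302 147  10  15  84] [439.6  54.4 131. ] z 131.2
cap [303 177  14  15 123] [438.6  20.  131. ] z 132.5
cap [303 206  14  16 133] [434.3 -16.1 131. ] z 131.1
crown 11 145.9
crown 14 146.39
crown 10 146.32
w14
tab [311  78  10  23 217] [452.4  52.  184. ] z 183.16
tab [316 118  10  22 193] [452.1  16.3 184. ] z 183.66
tab [313 158  10  21 183] [444.3 -20.3 184. ] z 183.2
cap [300  87  12  16 107] [439.8  53.1 131. ] z 131.1
cap [302 121  14  15 122] [438.4  18.  131. ] z 132.5
cap [303 154  13  15  99] [432.9 -18.  131. ] z 131.1
crown 17 146.04
crown 12 145.56
crown 12 145.61
```

View pics/cmp2.png

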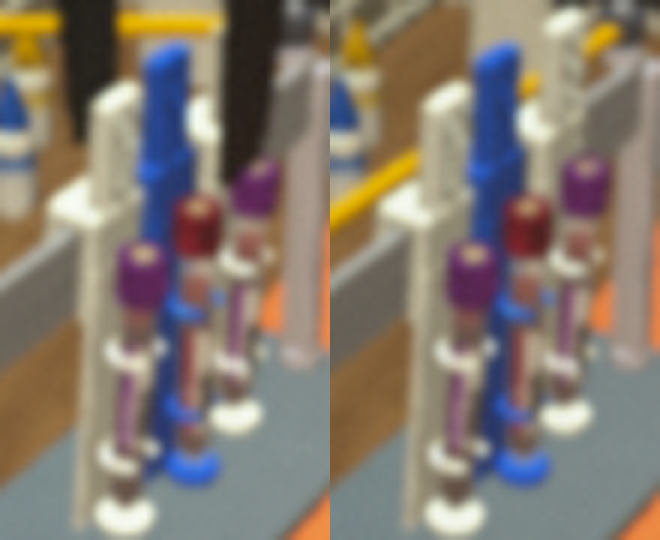

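View pics/w14y.png

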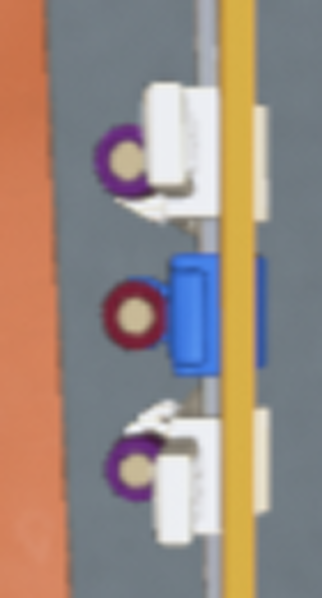

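Blue's crown is level with the whites' (about 146 mm). The tab and cap heights match an upright, fully seated hang, and nothing moved between the two pictures. Handing in.

```bash
python3 -c "
from h import *
st();print(env.job_done());st()"
```

```text
t 27.95 p [443.6 -49.1 300.5] rot [-3.1406e+00 -9.0000e-04  1.4422e+00] F [-0.8 -0.7 -0.6] op 0.008 j [-0.26  0.14  1.84  0.    1.16 -0.13]
the job is handed in; nothing more can be done
None
the job is handed in; nothing more can be done
```

I swung the keeper open to about 0.99 rad (57°) and lifted the blue holder off its stand. I lowered it into the gap facing the same way as the whites, released it, and pushed the keeper shut again. The job was handed in at 28 s.

**Seating:** The blue holder touched down at the same tool height as on the stand (148.5 against 148.7 mm). Its crown is level with the whites' at about 146 mm. It did not move between release and the last pictures about 7 s later.

**Keeper:** It ended at 6.7° against the bar's 6.5°, slightly tighter than the 7.3° it started at. I felt no clear end stop while pushing, so "shut" rests on the images rather than on force.

**White holders:** Their tabs are within about 0.2 mm of where they were at the start.

**Vial and timer:** I never reached near them. They look undisturbed in the last side picture, but I did not measure them.

**One difference:** The blue holder hangs nearly upright, while the whites lean forward about 0.06 rad. Its tab top is therefore about 4 mm further back than theirs.

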